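Clamp an LED module for rework

ROBOT

A 6-joint arm with a two-finger parallel gripper is mounted at the origin on the work surface. World frame = base frame: x ahead of the robot, y to its left, z up, the work surface at z = 0. Lengths are in mm, angles in rad, forces in N, time in s.
With the tool pointing down it reaches from about 300 to 950 mm from the base axis. Payload 3.1 kg.
Tool frame: the origin (TCP) lies at the centre of the arm's flange, where the gripper is bolted on; the fingertips stand 173 mm ahead of it and the grasp point (between the pads) lies ctrl.hold_point_z ahead of it (ctrl.hold_point_z is the distance from the TCP to the grasp point, in mm); x points along the fingers, z is the direction in which the jaws open and shut, and the axes are right-handed (so a half turn about x gives the same grasp; the last joint's range is limited). The gripper opens to 85 mm and grips with 20 to 120 N. Pads are 22 mm wide; open, the fingers measure 114 mm over their backs; the gripper's body (76 mm by 85 mm) begins 54 mm behind the grasp point. The pads swing forward as they close: fully open they stand 13 mm farther back than shut.
Start: joints at [-1.35, 0.308, 1.634, -0, 1.2, -0.07], TCP at [179.172, -598.774, 404.672] pointing down, gripper open.
Joint ranges: [-3.06, 3.06], [-0.79, 1.96], [0.05, 2.63], [-1.19, 4.34], [0.05, 2.64], [-2.94, 2.94]. Speed limits (rad/s): [2.79, 2.79, 3.14, 3.14, 3.14, 3.14].

INTERFACE

Orientations are given as a unit quaternion [w, x, y, z].
In Python, from station import ctrl gives the robot as it stands.
- The arm moves only by the tool apply_moves, never from a script. Its argument "deltas" is a list of rows, each a list of 3 entries, a list of its own where there are three numbers: the finger opening in mm, from 0 to 85.4, then the shift along the tool's x, y, z in mm, then the turn, a rotation vector about the tool's x, y, z in degrees. A call has 1 to 12 rows; each row shifts and turns the commanded pose from where the row before left it, along the tool's axes as they then stand; what a row does not reach is not made up. A row lasts 1/12 s, in which the tool goes at most 41.7 mm and 7.16 degrees, less where a joint would pass 70% of its speed; a pose out of reach is approached as far as the arm can. A call is refused whole if a number of a shift passes 41.7 or a number of a turn 7.16, either way. A call with a gripper value outside its range is refused whole. The fingers move at their own pace and stop on an object; "squeeze" is the grip in N (left out, the last holds). Time passes only in rows, so rows that do not move let the fingers close. It gives the time, the measured TCP pose, the force and the opening at its end, in the units of the state.
- ctrl.get_obs(): the state, without advancing time (a new reading comes with each control period).
- ctrl.get_image(name): name is "side" or "top"; returns a dict with "color" (400x640x3 uint8, blue, green, red), "fx", "fy", "cx", "cy" (pixels), "k1" (the pictures are not rectified: a ray, as slopes to the right and down, at radius r is drawn at 1 + k1 r^2 times it, then the intrinsics apply), "T" (4x4, takes a point from camera to world coordinates). Camera axes: x right, y down, z forward; pixel columns grow to the right and rows downward; lengths in mm; the calibration is good to about 2 mm. A picture is of the moment at which its call begins. There is no depth.
- ctrl.sign_off(): hands the job in, once; it reports no verdict.
Trained networks look in the newest picture that a camera, given by its name, has taken for a name from the list of things; names that differ only in an ending like _2 or _b are one class to them, and where a whole thing is asked for, a point or a joint stands for the part that bears it (a point fixed in the world has none). Each returns a list of dicts, best first, with "confidence" (0 to 1); they miss things now and then, are a little off and sometimes report something else, mostly with a low value. They report only what shows in the picture. A call takes as long as a camera call. They do not tell look-alikes from the thing itself.
- ctrl.recognise(camera, target): "position" ([x, y, z] in mm, in world coordinates, good to about 4 mm: the middle of the surface that is visible of it).
- ctrl.outline_of(camera, target): "mask" (400x640 bool, what is visible of it).
The state is a dict: "time": time; "qpos": joint angles; "dq": joint speeds; "effort": joint torques, N m; "ee_pos": TCP position; "tool_rot": TCP orientation; "force": force on the tool from outside, world axes, zero at the start; "torque": the same for the moment, N m; "finger_gap": opening from 0.0 (shut) to 1.0 (fully open).
Only numpy, scipy, OpenCV 4.12 (cv2) and the standard library are available. Lean on these libraries where they do the work, as an engineer would, in place of code of your own. Each camera call takes 0.05 s, during which the arm holds its last target.

TASK

Lay the black LED module flat on the clamp's bed between the two jaws and let go of it. Then squeeze both orange release tabs of the clamp knob in, turn the knob clockwise until the jaws hold the module snugly (about 10 N of grip; under 4 is loose, over 20 too tight, and 25 even for a moment would crack it), and let go so that the tabs spring out and lock the knob. Never force the knob round with a tab still out, and leave everything else on the bench where it is.

Things in the scene. Friction and masses are not known exactly. Their poses are not given: they have to be found in the camera images.
- module_mid (a point): Centre (half-way up) of the LED module: a black tile with a grid of white dots on top, 46 (its x) x 70 (its y) x 14 mm high, 60 to 130 g, lying dots up. It is 7 mm above whatever it lies on. Either end may face either jaw.
- bed (a point): Middle of the top of the module clamp's grey bed, 26 mm above the table. z up. Aluminium base fixed to the table: 110 (x) x 270 (y, -180 to +90), its top 6 mm below the bed. The bed is 38 wide (x) x 82: a module on it overhangs by 4 mm each side. The jaws close along y. The steel stop jaw (40 wide, 18 deep, 16 mm above the bed) has its face at y = +39 to +47 mm, as last set.
- jaw: Blue moving jaw, 44 wide (x), 23 deep, top 22 mm above the bed. Origin at bed level in the face of its unloaded pad; y is its closing direction, towards the stop jaw. It moves 16 mm per rad of the knob, from bed y = -43 mm at knob angle 0.
- pad_face (a point): Middle of the black rubber pad face on the jaw, unloaded. The pad is a stiff spring, about 10 N per mm: once the module is pinched between the jaws, each further 0.01 rad of the knob adds about 1.6 N of grip, and each N is felt as 0.016 N m more torque on the knob, on top of a drag of about 0.03 N m plus 0.02 per rad/s.
- knob_mid (a point): On the clamp knob's vertical axis (bed x = 0, y = -130 mm), half-way up the tabs, 17.5 mm above bed level. Its x points along the line through the two tabs and turns with the knob. Black knob 27 across, top 32 mm above bed level, with a white pointer line across the tab line; skirt 57 across inside a steel ring 69 across, top at bed level.
- knob (a joint): Angle (rad) of the clamp knob: 0 = jaw wide open, growing clockwise seen from above, which closes the jaw; end of travel 1.9. It starts at 0 to 0.22 and is locked unless both tabs are pressed in. One turn of the hand is enough: the final angle is under 1.45. The tab line lies at +0.70 rad minus this angle from the bed's x axis (anticlockwise positive).
- tab_a (a joint): How far (m) the orange release tab on the +x side of knob_mid is pressed towards the knob's axis: 0 = sprung out (locks the knob), 0.006 = fully in. Two upright tabs, each 18 wide, 5 thick, 1 to 34 mm above bed level; outer faces 50 mm apart when out, 38 when in. Each needs 7 N to start, 11 N to go fully in; an off-centre pinch presses one before the other.
- tab_b (a joint): The same for the opposite tab, on the -x side of knob_mid.
- meter: Orange multimeter, 90 x 170 x 45 high mm; origin under its middle. A bystander.
- spool: Metal solder spool, 52 across, 36 high mm; origin under its middle. A bystander.
- flux: Small amber jar, 36 across, 70 high mm; origin under its middle. A bystander.
- driver: Yellow-handled screwdriver, 160 long mm; origin under its middle. A bystander.
- cutters: Yellow-handled cutters, 100 long mm; origin under its middle. A bystander.
- spare: Blue spare circuit board, 50 x 78 x 10 (not the one to clamp) mm; origin under its middle. A bystander.
- tray: Grey three-part parts tray, 100 x 140 x 30 mm; origin under its middle. A bystander.
Things that resemble listed ones, but are neither listed nor needed, are in the scene too. Of the things shaped like the part that bears module_mid, the black one is meant.

How it is judged:
By the outcome, as a careful person would: the job done as asked, in the order asked, and still so for the second after the job is handed in, with the robot touching nothing.
It also fails if it takes over 64 s, if anything falls off the work surface, if the arm or the gripper's body presses on something with over 40 N, if the wrist force passes 120 N, or if a joint passes its speed limit or range.

## Working session

There is one attempt and no reset: what is moved stays moved. The work goes in short steps, Python scripts to look and compute and a tool call to move; the robot and the scene stay as the last step left them, time stands still between calls to the robot, and variables do not carry over. Pictures are saved under pics/ and viewed, and the job is handed in when it is done.

Besides the shell and the picture viewer there is one more tool, called after "Emit:" by a JSON object that holds its "method" and its "body", one argument or row to a line. apply_moves: Moves the arm, as the interface text tells. Its arguments: {"type":"object","properties":{"deltas":{"type":"array"},"squeeze":{"type":"number"}},"required":["deltas"]}

```bash
ls; mkdir -p pics
python3 - <<'E'
from station import ctrl
import cv2
o=ctrl.get_obs();print(o, ctrl.hold_point_z)
for n in("side","top"):
    i=ctrl.get_image(n);cv2.imwrite(f"pics/{n}0.png",i["color"]);print({k:v for k,v in i.items() if k!="color"})
    for t in("module_mid","knob_mid","jaw","bed","pad_face","tab_a","spare"):
        try:
            print(n,t,[(r["position"],round(r["confidence"],2)) for r in ctrl.recognise(n,t)])
        except Exception as e: print(n,t,e)
E
```

```text
pics
{'time': 0.0, 'qpos': array([-1.34972222e+00,  3.09019570e-01,  1.63521856e+00, -5.01229766e-07,
        1.19968481e+00, -6.97011318e-02]), 'dq': array([ 0.00085386,  0.00213475, -0.00186804,  0.00166366,  0.0003765 ,
        0.001309  ]), 'effort': array([ 3.34202987e-04, -4.15251052e+01, -2.76664943e+01, -2.93404619e-04,
        1.03097261e-02, -9.19308746e-06]), 'ee_pos': array([ 179.06259874, -598.34956606,  403.42228666]), 'tool_rot': array([ 0.56653749,  0.42282331,  0.56778761, -0.42174986]), 'force': array([-0.80786071, -0.69165832,  0.02289629]), 'torque': array([ 0.01885758, -0.0211114 ,  0.0176357 ]), 'finger_gap': 1.003262229523537} 154.70000000000002
{'fx': 408.9604306976924, 'fy': 408.9604306976924, 'cx': 316.9298170685348, 'cy': 198.62551549076335, 'k1': -0.059690094807978884, 'T': array([[ 9.94099266e-01, -6.15337177e-02,  8.93322489e-02,
         4.19087934e+02],
       [-1.08445303e-01, -5.82771713e-01,  8.05367460e-01,
        -8.23873103e+02],
       [ 2.50305379e-03, -8.10302864e-01, -5.86005975e-01,
         6.99111991e+02],
       [ 0.00000000e+00,  0.0000
[... 741 characters left out ...]
-9.99721806e-01,  1.81436559e-02,  1.50704481e-02,
         4.86494079e+01],
       [-1.75674083e-02, -1.46435804e-01, -9.89064175e-01,
         1.00573830e+03],
       [ 0.00000000e+00,  0.00000000e+00,  0.00000000e+00,
         1.00000000e+00]])}
top module_mid [([359.4, 150.1, 12.2], 0.92), ([456.4, 290.8, 14.8], 0.73), ([479.0, 177.2, 15.3], 0.71), ([585.8, -121.4, 45.9], 0.67)]
top knob_mid [([600.2, -188.3, 22.2], 0.56)]
top jaw [([612.2, 490.8, 6.0], 0.69), ([590.0, -118.0, 46.6], 0.65)]
top bed [([583.7, -111.3, 16.7], 0.92)]
top pad_face [([599.6, -191.2, 23.6], 0.68), ([585.5, -118.3, 46.2], 0.52)]
top tab_a []
top spare [([308.9, 378.1, 10.2], 0.72), ([550.4, -396.0, 20.8], 0.41)]
```

View pics/side0.png

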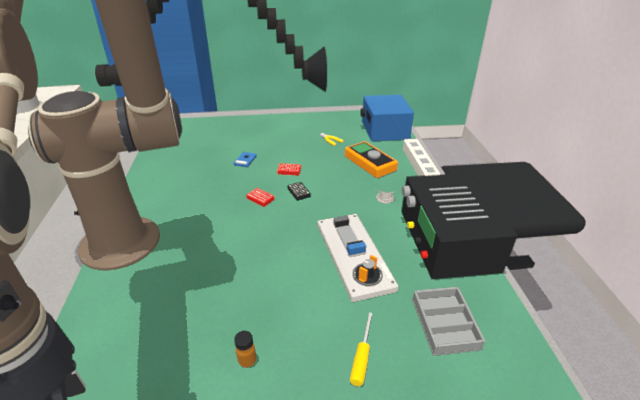

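View pics/top0.png

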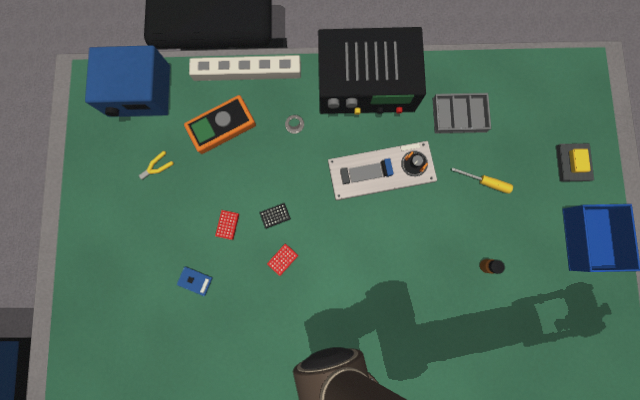

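```bash
cat > h.py <<'E'
import numpy as np, cv2
from station import ctrl
def proj(im,P):
    P=np.atleast_2d(P).astype(float); T=im["T"]
    c=(P-T[:3,3])@T[:3,:3]; s=c[:,:2]/c[:,2:]; r2=(s**2).sum(1,keepdims=True)
    s=s*(1+im["k1"]*r2); return s*[im["fx"],im["fy"]]+[im["cx"],im["cy"]]
def unproj(im,uv,z):
    uv=np.atleast_2d(uv).astype(float); d=(uv-[im["cx"],im["cy"]])/[im["fx"],im["fy"]]; s=d.copy()
    for _ in range(20): s=d/(1+im["k1"]*(s**2).sum(1,keepdims=True))
    R=im["T"][:3,:3]; t=im["T"][:3,3]; v=np.c_[s,np.ones(len(s))]@R.T
    k=(z-t[2])/v[:,2]; return t+v*k[:,None]
def crop(im,c,w,h,f,name):
    x,y=int(c[0]-w/2),int(c[1]-h/2); a=im["color"][y:y+h,x:x+w]
    cv2.imwrite(name,cv2.resize(a,None,fx=f,fy=f,interpolation=cv2.INTER_CUBIC)); return x,y
E
python3 - <<'E'
from h import *
s=ctrl.get_image("side");t=ctrl.get_image("top")
print(crop(s,(355,255),100,100,6,"pics/s_cl.png"),crop(t,(383,170),130,70,6,"pics/t_cl.png"),crop(s,(298,190),60,40,10,"pics/s_m.png"),crop(t,(275,215),50,40,12,"pics/t_m.png"))
np.save("pics/x.npy",0)
import pickle; pickle.dump((s,t),open("im0.pkl","wb"))
for n in("side","top"):
    for q in("module_mid","bed","knob_mid","jaw"):
        for r in ctrl.outline_of(n,q):
            m=r["mask"];ys,xs=np.nonzero(m);print(n,q,round(r["confidence"],2),xs.min(),xs.max(),ys.min(),ys.max(),m.sum())
E
```

```text
(305, 205) (318, 135) (268, 170) (250, 195)
side module_mid 0.77 287 309 182 200 293
side module_mid 0.72 247 273 188 206 317
side module_mid 0.53 277 300 163 175 256
side bed 0.56 316 397 214 301 3806
side bed 0.23 376 393 190 202 166
side knob_mid 0.79 355 379 256 281 443
top module_mid 0.83 216 238 210 237 479
top module_mid 0.59 267 296 244 274 502
top bed 0.72 328 436 141 199 4142
top knob_mid 0.72 402 426 151 173 411
top knob_mid 0.58 381 392 158 175 162
top jaw 0.76 381 392 159 175 157
```

```bash
cd pics; python3 -c "
import cv2
for a in('s_cl','t_cl','s_m','t_m'): print(cv2.imread(a+'.png').shape)"
```

```text
(600, 600, 3)
(420, 780, 3)
(400, 600, 3)
(480, 600, 3)
```

View pics/s_cl.png

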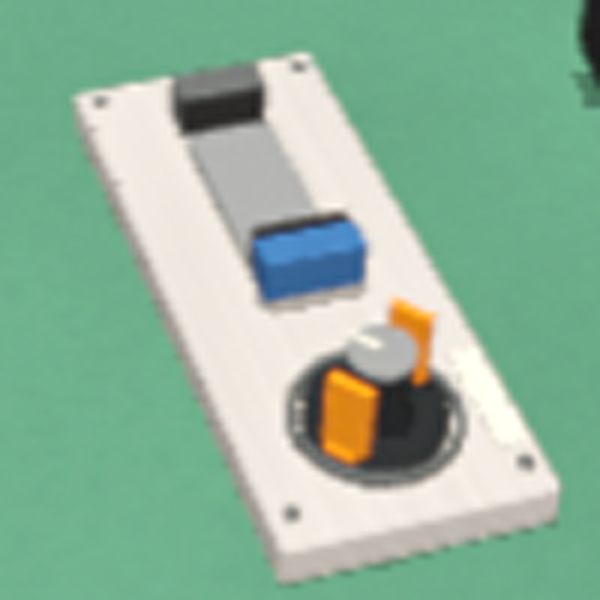

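View pics/t_cl.png

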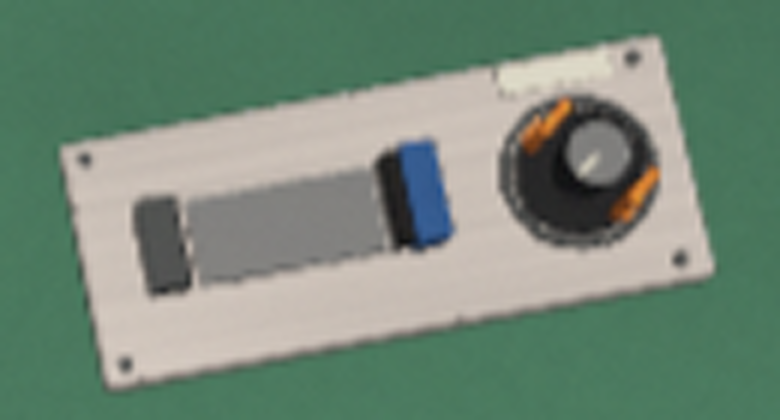

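View pics/s_m.png

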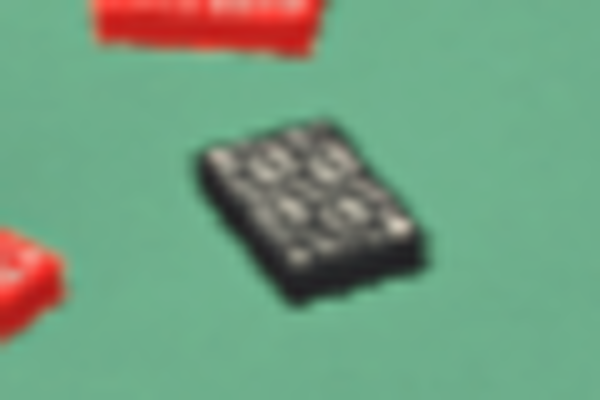

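View pics/t_m.png

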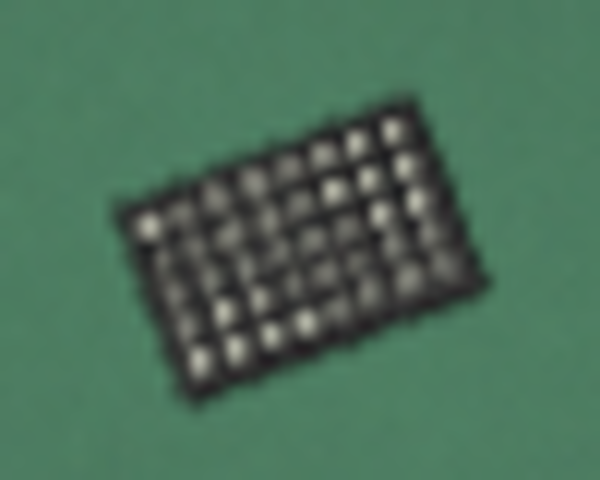

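```bash
cat > fit.py <<'E'
from h import *
from scipy.optimize import least_squares
def mask(im,c,lo=None):
    hsv=cv2.cvtColor(im["color"],cv2.COLOR_BGR2HSV)
    m=~((hsv[...,0]>60)&(hsv[...,0]<95)&(hsv[...,1]>60))
    n,l=cv2.connectedComponents(m.astype(np.uint8)); return (l==l[c[1],c[0]]) , m
def corners(p,box):
    x0,x1,y0,y1,z0,z1=box; C=np.array([[x,y,z] for x in(x0,x1) for y in(y0,y1) for z in(z0,z1)],float)
    c,s=np.cos(p[2]),np.sin(p[2]); return np.c_[p[0]+c*C[:,0]-s*C[:,1],p[1]+s*C[:,0]+c*C[:,1],C[:,2]]
def hull(im,p,box): return cv2.convexHull(proj(im,corners(p,box)).astype(np.float32))
def softcov(im,c,rad):
    # subpixel contour: use green-ness ratio
    pass
def contour(im,c):
    m,_=mask(im,c); cs,_=cv2.findContours(m.astype(np.uint8),cv2.RETR_EXTERNAL,cv2.CHAIN_APPROX_NONE)
    k=max(cs,key=len); return m,k.reshape(-1,2).astype(float)
def fitbox(ims,cs,p0,box,off=0.5):
    K=[contour(i,c) for i,c in zip(ims,cs)]
    def f(p):
        r=[]
        for im,(m,k) in zip(ims,K):
            H=hull(im,p,box)
            r+=[cv2.pointPolygonTest(H,(float(a),float(b)),True)-off for a,b in k]
        return np.array(r)
    s=least_squares(f,p0,loss="soft_l1",f_scale=0.5,diff_step=1e-4,x_scale=[1,1,.01])
    return s.x,np.sqrt(np.mean(s.fun**2)),[len(k) for m,k in K]
E
python3 - <<'E'
from fit import *; import pickle
s,t=pickle.load(open("im0.pkl","rb"))
for box,p0,cs in(((-23,23,-35,35,0,14),(479,177,0.2),((298,190),(275,215))),((-55,55,-180,90,0,20),(583,-100,0.15),((330,230),(345,190)))):
    for ims,c in (([s],cs[:1]),([t],cs[1:]),([s,t],cs)):
        for a in (p0,):
            print(fitbox(ims,c,np.array(a),box))
E
```

```text
(array([4.74811978e+02, 1.75723672e+02, 2.87502130e-01]), np.float64(0.7720195318634947), [52])
(array([4.73718103e+02, 1.72035190e+02, 3.50787110e-01]), np.float64(0.4908549593618066), [78])
(array([4.73908337e+02, 1.72379905e+02, 3.37522404e-01]), np.float64(0.6985605726171552), [52, 78])
(array([ 5.81937758e+02, -6.54317914e+01,  1.69158400e-01]), np.float64(0.32885040568586127), [243])
(array([ 5.80863001e+02, -6.61445980e+01,  1.68971576e-01]), np.float64(0.28891416486441485), [279])
(array([ 5.81294902e+02, -6.58668233e+01,  1.69871508e-01]), np.float64(0.36162430140203794), [243, 279])
```

Run:
```python
from fit import *; import pickle
s,t=pickle.load(open("im0.pkl","rb"))
q=np.array([(112,205),(410,90),(490,285),(190,405)])/12+[250,195]-0.5
w=unproj(t,q,14);print(w.round(1),w.mean(0)); print(np.linalg.norm(w-np.roll(w,1,0),axis=1)); d=w[0]-w[1];d2=w[3]-w[2];print(np.arctan2(-d[0],d[1]),np.arctan2(-d2[0],d2[1]))
for im,c,f,n in((t,(275,215),12,"t"),(s,(298,190),10,"s")):
    w_,h_=(50,40) if n=="t" else (60,40)
    x,y=int(c[0]-w_/2),int(c[1]-h_/2)
    a=cv2.resize(im["color"][y:y+h_,x:x+w_],None,fx=f,fy=f,interpolation=cv2.INTER_CUBIC)
    for p,col in(((474.,172.4,.3375),(0,0,255)),((474,172.4,.36),(255,255,0))):
        H=(hull(im,p,(-23,23,-35,35,0,14)).reshape(-1,2)+.5-[x,y])*f
        cv2.polylines(a,[H.astype(np.int32)],True,col,1)
    cv2.imwrite(f"pics/{n}_mf.png",a)
```

```text
[[483.6 212.3  14. ]
 [507.6 147.5  14. ]
 [464.8 130.4  14. ]
 [440.  195.2  14. ]] [474.01041767 171.33537268  14.        ]
[46.82037031 69.07271456 46.08362104 69.4028207 ]
0.3545187069913709 0.3652448212323729
```

View pics/t_mf.png

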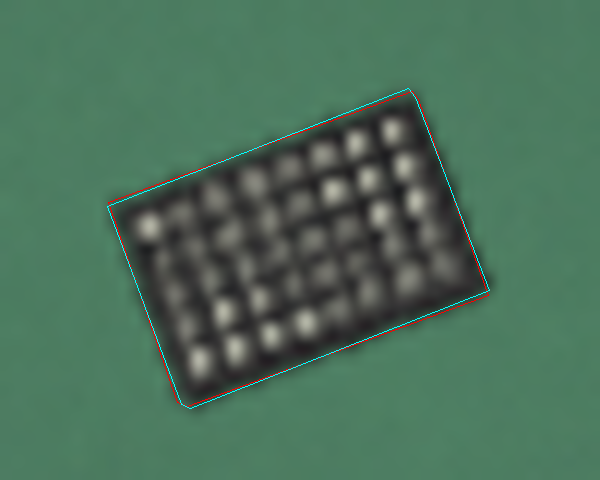

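View pics/s_mf.png

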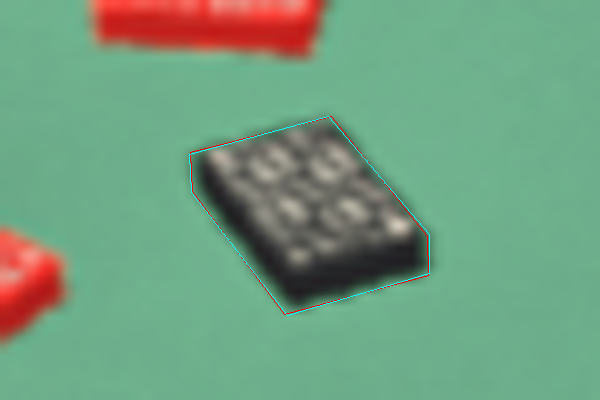

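```bash
cat > plan.py <<'E'
import numpy as np, sys, json
from scipy.spatial.transform import Rotation as R
from station import ctrl
def rot(o): return R.from_quat(o["tool_rot"],scalar_first=True)
def targ(yaw): # tool x down, tool z horizontal at world angle yaw
    z=np.array([np.cos(yaw),np.sin(yaw),0]); x=np.array([0,0,-1.]); y=np.cross(z,x)
    return R.from_matrix(np.c_[x,y,z])
def plan(pos,yaw,n=None,grip=85,start=None):
    o=ctrl.get_obs(); p,r=(o["ee_pos"],rot(o)) if start is None else start
    best=None
    for k in(0,np.pi):
        v=(r.inv()*targ(yaw+k)).as_rotvec(degrees=True)
        if best is None or np.linalg.norm(v)<np.linalg.norm(best[0]): best=(v,k)
    v=best[0]; T=targ(yaw+best[1]); d=np.array(pos)-p
    m=max(int(np.ceil(np.linalg.norm(d)/40)),int(np.ceil(np.linalg.norm(v)/6.8)),1)
    n=n or m; rows=[]
    for i in range(n):
        f=(i+1)/n
        tr=r*R.from_rotvec(best[0]*1/(n-i),degrees=True) if 0 else None
        v=(r.inv()*T).as_rotvec(degrees=True)/(n-i); s=r.inv().apply((np.array(pos)-p)/(n-i))
        v=v.round(2); s=s.round(1); rows.append([grip,s.tolist(),v.tolist()])
        p=p+r.apply(s); r=r*R.from_rotvec(v,degrees=True)
    print(n,"rows; end",p.round(1),"flip",best[1])
    for a in range(0,n,12): print(json.dumps(rows[a:a+12]))
    return p,r
E
python3 - <<'E'
from plan import *
o=ctrl.get_obs(); M=rot(o).as_matrix(); print(M.round(3),o["time"],o["qpos"])
print("zyaw",np.arctan2(M[1,2],M[0,2]))
plan((474,172,260),0.355)
E
```

```text
[[ 0.     0.958  0.287]
 [-0.     0.287 -0.958]
 [-1.     0.     0.   ]] 1.3 [-1.34966318e+00  3.08083391e-01  1.63379935e+00  9.18912631e-06
  1.19968050e+00 -6.96719148e-02]
zyaw -1.2799945960668118
21 rows; end [474. 172. 260.] flip 3.141592653589793
[[85, [6.9, 24.0, -31.1], [4.11, 0.0, -0.0]], [85, [6.9, 21.7, -32.8], [4.11, 0.0, -0.0]], [85, [6.9, 19.3, -34.2], [4.11, 0.0, -0.0]], [85, [6.9, 16.8, -35.5], [4.11, 0.0, -0.0]], [85, [6.9, 14.2, -36.7], [4.11, 0.0, -0.0]], [85, [6.9, 11.5, -37.6], [4.11, 0.0, -0.0]], [85, [6.9, 8.8, -38.3], [4.11, 0.0, -0.0]], [85, [6.9, 6.0, -38.8], [4.11, 0.0, -0.0]], [85, [6.9, 3.2, -39.2], [4.11, 0.0, -0.0]], [85, [6.9, 0.4, -39.3], [4.11, 0.0, -0.0]], [85, [6.9, -2.4, -39.2], [4.11, 0.0, -0.0]], [85, [6.9, -5.2, -38.9], [4.11, 0.0, -0.0]]]
[[85, [6.9, -8.0, -38.5], [4.11, 0.0, -0.0]], [85, [6.9, -10.7, -37.8], [4.11, 0.0, -0.0]], [85, [6.9, -13.4, -36.9], [4.11, 0.0, -0.0]], [85, [6.9, -16.0, -35.9], [4.11, 0.0, -0.0]], [85, [6.9, -18.6, -34.6], [4.11, 0.0, -0.0]], [85, [6.8, -21.0, -33.2], [4.11, -0.0, -0.0]], [85, [6.9, -23.3, -31.7], [4.11, -0.0, -0.0]], [85, [6.8, -25.5, -29.9], [4.12, -0.0, -0.0]], [85, [6.9, -27.7, -27.9], [4.11, -0.0, -0.0]]]
```

```bash
sed -i 's/for k in(0,np.pi):/for k in(0,):/' plan.py
python3 - <<'E'
from plan import *
plan((474,172,260),0.355)
E
```

```text
21 rows; end [474. 172. 260.] flip 0
[[85, [6.9, 24.0, -31.1], [-4.46, 0.0, 0.0]], [85, [6.9, 26.3, -29.2], [-4.46, 0.0, 0.0]], [85, [6.9, 28.5, -27.0], [-4.46, 0.0, 0.0]], [85, [6.9, 30.5, -24.7], [-4.46, 0.0, 0.0]], [85, [6.9, 32.4, -22.3], [-4.46, 0.0, 0.0]], [85, [6.9, 34.0, -19.7], [-4.46, 0.0, 0.0]], [85, [6.9, 35.4, -17.0], [-4.46, 0.0, 0.0]], [85, [6.9, 36.6, -14.2], [-4.46, 0.0, 0.0]], [85, [6.9, 37.6, -11.3], [-4.46, 0.0, 0.0]], [85, [6.9, 38.4, -8.4], [-4.46, 0.0, 0.0]], [85, [6.9, 38.9, -5.3], [-4.46, 0.0, 0.0]], [85, [6.9, 39.2, -2.3], [-4.46, 0.0, 0.0]]]
[[85, [6.9, 39.3, 0.8], [-4.46, 0.0, 0.0]], [85, [6.9, 39.1, 3.8], [-4.46, 0.0, 0.0]], [85, [6.9, 38.7, 6.8], [-4.46, 0.0, 0.0]], [85, [6.9, 38.1, 9.8], [-4.46, 0.0, 0.0]], [85, [6.9, 37.2, 12.8], [-4.46, 0.0, 0.0]], [85, [6.8, 36.1, 15.6], [-4.46, 0.0, 0.0]], [85, [6.9, 34.8, 18.4], [-4.47, 0.0, 0.0]], [85, [6.8, 33.2, 21.0], [-4.46, 0.0, 0.0]], [85, [6.9, 31.5, 23.6], [-4.47, 0.0, 0.0]]]
```

Emit:
{"method": "apply_moves", "body": {
  "deltas": [
    [66,[7,24,-31],[-4.5,0,0]],
    [66,[7,26,-29],[-4.5,0,0]],
    [66,[7,28,-27],[-4.5,0,0]],
    [66,[7,30,-25],[-4.5,0,0]],
    [66,[7,32,-22],[-4.5,0,0]],
    [66,[7,34,-20],[-4.5,0,0]],
    [66,[7,35,-17],[-4.5,0,0]],
    [66,[7,37,-14],[-4.5,0,0]],
    [66,[7,38,-11],[-4.5,0,0]],
    [66,[7,38,-8],[-4.5,0,0]],
    [66,[7,39,-5],[-4.5,0,0]],
    [66,[7,39,-2],[-4.5,0,0]]
  ],
  "squeeze": 30
}}

```text
time: 2.3
ee_pos: [345.9, -157.9, 320.9]
tool_rot: [0.698, 0.117, 0.697, -0.118]
force: [0.4, -0.3, -0.3]
finger_gap: 0.775
```

Emit:
{"method": "apply_moves", "body": {
  "deltas": [
    [66,[7,39,1],[-4.5,0,0]],
    [66,[7,39,4],[-4.5,0,0]],
    [66,[7,39,7],[-4.5,0,0]],
    [66,[7,38,10],[-4.5,0,0]],
    [66,[7,37,13],[-4.5,0,0]],
    [66,[7,36,16],[-4.5,0,0]],
    [66,[7,35,18],[-4.5,0,0]],
    [66,[7,33,21],[-4.5,0,0]],
    [66,[7,31,23],[-4,0,0]],
    [66,[0,0,0],[0,0,0]]
  ]
}}

```text
time: 3.13
ee_pos: [470.8, 176.1, 257.5]
tool_rot: [0.697, -0.128, 0.694, 0.13]
force: [0.6, -0.1, 0.8]
finger_gap: 0.774
```

Run:
```python
from plan import *
from h import *
o=ctrl.get_obs();print(o["time"],o["ee_pos"],o["finger_gap"],o["qpos"].round(3))
plan((474,172,200),0.355)
for n in("side","top"):
    i=ctrl.get_image(n);cv2.imwrite(f"pics/{n}1.png",i["color"])
    g=proj(i,[[o["ee_pos"][0],o["ee_pos"][1],o["ee_pos"][2]-k] for k in (0,154.7,173)]);print(g.round())
```

```text
3.1333 [470.8024546  176.12785908 257.46436685] 0.7738413556048905 [ 0.271  0.275  2.022  0.003  0.841 -0.098]
2 rows; end [474. 172. 200.] flip 0
[[85, [28.7, -2.5, 0.6], [0.35, 0.13, -0.04]], [85, [28.8, -2.6, 0.7], [0.35, 0.12, -0.05]]]
[[295. 112.]
 [296. 162.]
 [296. 168.]]
[[257. 204.]
 [268. 213.]
 [269. 213.]]
```

Emit:
{"method": "apply_moves", "body": {
  "deltas": [
    [66,[29,-2.5,0.6],[0.3,0.1,0]],
    [66,[29,-2.5,0.6],[0.3,0.1,0]],
    [66,[0,0,0],[0,0,0]]
  ]
}}

```text
time: 3.48
ee_pos: [468.4, 164.5, 195.5]
tool_rot: [0.691, -0.123, 0.701, 0.122]
force: [-1.3, -0.0, -0.2]
finger_gap: 0.771
```

Run:
```python
from plan import *
from h import *
o=ctrl.get_obs();print(o["time"],o["ee_pos"],o["finger_gap"],o["force"])
plan((474,172,185),0.355)
i=ctrl.get_image("side")
print(crop(i,(298,180),80,60,10,"pics/s2.png"))
p=o["ee_pos"]; z=rot(o).as_matrix()[:,2]
for k in(154.7,165,173): print(k,proj(i,[p+z*33-[0,0,k],p-z*33-[0,0,k]]).round(1))
```

```text
3.4833 [468.39473097 164.4914361  195.47030743] 0.7710335680720318 [-1.29838245 -0.01285468 -0.16114397]
1 rows; end [474. 172. 185.] flip 0
[[85, [10.4, 5.1, 8.0], [-0.4, -0.81, -0.04]]]
(258, 150)
154.7 [[306.6 180.3]
 [285.8 185.6]]
165 [[306.7 183.2]
 [285.9 188.5]]
173 [[306.7 185.5]
 [286.1 190.8]]
```

View pics/s2.png

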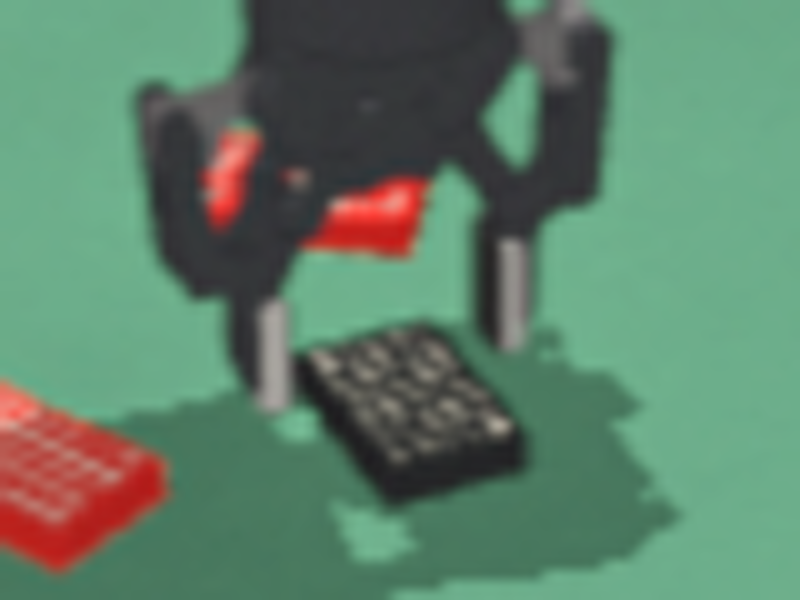

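Emit:
{"method": "apply_moves", "body": {
  "deltas": [
    [66,[0,0,0],[0,0,0]],
    [66,[0,0,0],[0,0,0]]
  ]
}}

```text
time: 3.7
ee_pos: [472.3, 166.2, 201.3]
tool_rot: [0.696, -0.123, 0.697, 0.123]
force: [0.3, 0.2, 0.3]
finger_gap: 0.774
```

Run:
```python
from plan import *
o=ctrl.get_obs();print(o["time"],o["ee_pos"],o["finger_gap"],o["force"],o["dq"].round(3))
plan((474,172,184),0.355)
```

```text
3.7 [472.33677025 166.20864781 201.33050787] 0.7737933513911182 [0.27824877 0.19930824 0.29276158] [ 0.007 -0.011 -0.012  0.001 -0.006 -0.   ]
1 rows; end [474. 172. 184.] flip 0
[[85, [17.3, 4.9, 3.6], [-0.35, -0.05, 0.02]]]
```

Emit:
{"method": "apply_moves", "body": {
  "deltas": [
    [66,[6,4.9,3.6],[-0.3,0,0]],
    [66,[6,0,0],[0,0,0]],
    [66,[5,0,0],[0,0,0]],
    [66,[0,0,0],[0,0,0]],
    [66,[0,0,0],[0,0,0]],
    [66,[0,0,0],[0,0,0]]
  ]
}}

```text
time: 4.2
ee_pos: [473.1, 172.5, 182.6]
tool_rot: [0.695, -0.125, 0.697, 0.125]
force: [-1.5, -0.1, -0.6]
finger_gap: 0.77
```

Run:
```python
from plan import *
from h import *
o=ctrl.get_obs();print(o["time"],o["ee_pos"],o["finger_gap"],o["force"])
plan((474,172,184),0.355)
i=ctrl.get_image("side")
print(crop(i,(298,180),80,60,10,"pics/s3.png"))
```

```text
4.2 [473.10576035 172.54496121 182.55417595] 0.7704674711930041 [-1.46304127 -0.05142123 -0.55446121]
1 rows; end [474. 172. 184.] flip 0
[[85, [-1.4, -0.8, 0.6], [0.03, -0.22, -0.0]]]
(258, 150)
```

View pics/s3.png

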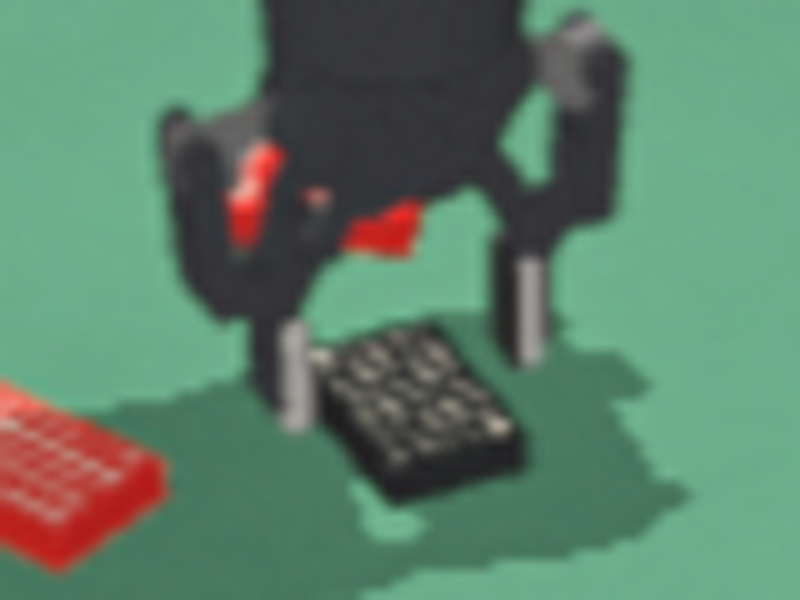

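Emit:
{"method": "apply_moves", "body": {
  "deltas": [
    [66,[3,0,0],[0,0,0]],
    [56,[0,0,0],[0,0,0]],
    [56,[0,0,0],[0,0,0]],
    [52,[0,0,0],[0,0,0]],
    [52,[0,0,0],[0,0,0]]
  ]
}}

```text
time: 4.67
ee_pos: [473.2, 172.5, 179.7]
tool_rot: [0.695, -0.125, 0.697, 0.125]
force: [1.0, 1.6, 0.0]
finger_gap: 0.608
```

Run:
```python
from plan import *
from h import *
o=ctrl.get_obs();print(o["time"],o["ee_pos"],o["finger_gap"],o["force"],o["torque"])
i=ctrl.get_image("side")
print(crop(i,(298,180),80,60,10,"pics/s4.png"))
p=o["ee_pos"]; z=rot(o).as_matrix()[:,2];y=rot(o).as_matrix()[:,1]
for k in(170,173,176,179,182): print(k,proj(i,[p+z*26-y*11-[0,0,k],p+z*26+y*11-[0,0,k],p-z*26-y*11-[0,0,k],p-z*26+y*11-[0,0,k]]).round(1).tolist())
```

```text
4.6667 [473.22376713 172.50695596 179.69138182] 0.6083889654723055 [0.95415554 1.63738752 0.04633365] [-0.00321765  0.008064    0.0257011 ]
(258, 150)
170 [[307.6, 189.8], [304.4, 186.0], [291.5, 194.2], [288.5, 190.4]]
173 [[307.6, 190.6], [304.4, 186.9], [291.5, 195.1], [288.5, 191.2]]
176 [[307.6, 191.4], [304.4, 187.7], [291.6, 195.9], [288.6, 192.0]]
179 [[307.6, 192.3], [304.5, 188.5], [291.6, 196.7], [288.6, 192.9]]
182 [[307.6, 193.1], [304.5, 189.3], [291.6, 197.6], [288.6, 193.7]]
```

View pics/s4.png

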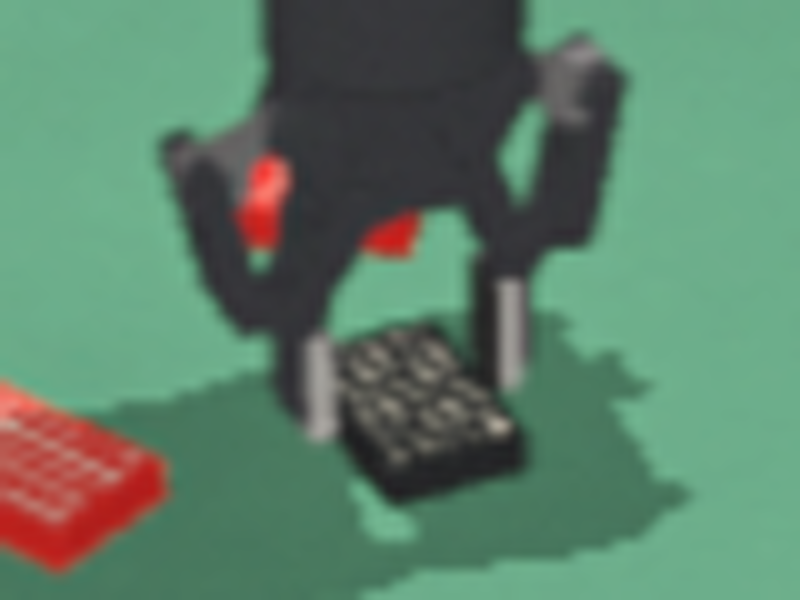

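Emit:
{"method": "apply_moves", "body": {
  "deltas": [
    [52,[2,0,0],[0,0,0]],
    [52,[2,0,0],[0,0,0]],
    [52,[2,0,0],[0,0,0]],
    [52,[0,0,0],[0,0,0]],
    [52,[0,0,0],[0,0,0]]
  ]
}}

```text
time: 5.13
ee_pos: [473.0, 172.4, 173.4]
tool_rot: [0.695, -0.125, 0.697, 0.125]
force: [-0.3, -0.1, -0.2]
finger_gap: 0.605
```

Run:
```python
from plan import *
from h import *
o=ctrl.get_obs();print(o["time"],o["ee_pos"],o["finger_gap"],o["force"],o["torque"])
i=ctrl.get_image("side")
print(crop(i,(298,180),80,60,10,"pics/s5.png"))
```

```text
5.1333 [473.01777718 172.44808127 173.37112471] 0.6048460533964298 [-0.30770525 -0.05629751 -0.23765878] [0.01734035 0.02648394 0.00847034]
(258, 150)
```

View pics/s5.png

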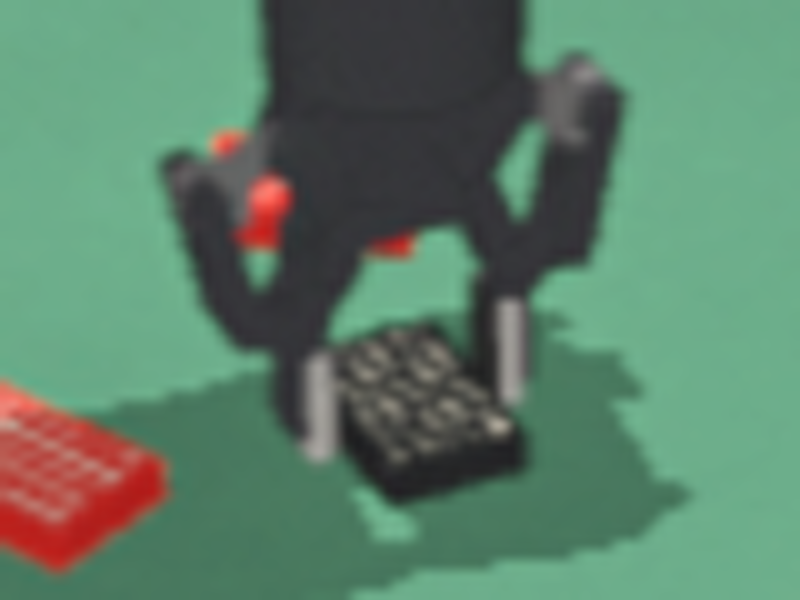

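Emit:
{"method": "apply_moves", "body": {
  "deltas": [
    [40,[0,0,0],[0,0,0]],
    [40,[0,0,0],[0,0,0]],
    [40,[0,0,0],[0,0,0]],
    [40,[0,0,0],[0,0,0]]
  ],
  "squeeze": 30
}}

```text
time: 5.52
ee_pos: [473.4, 172.6, 173.9]
tool_rot: [0.695, -0.125, 0.697, 0.125]
force: [1.2, -0.0, 1.7]
finger_gap: 0.528
```

Emit:
{"method": "apply_moves", "body": {
  "deltas": [
    [40,[-5,0,0],[0,0,0]],
    [40,[-25,0,0],[0,0,0]],
    [40,[-35,0,0],[0,0,0]],
    [40,[-35,0,0],[0,0,0]],
    [40,[0,0,0],[0,0,0]],
    [40,[0,0,0],[0,0,0]],
    [40,[0,0,0],[0,0,0]]
  ]
}}

```text
time: 6.1
ee_pos: [472.8, 172.5, 273.3]
tool_rot: [0.694, -0.125, 0.698, 0.125]
force: [0.0, -0.5, -1.8]
finger_gap: 0.531
```

Run:
```python
from plan import *
from h import *
o=ctrl.get_obs();print(o["time"],o["ee_pos"],o["finger_gap"]*85.4,o["force"],o["torque"])
i=ctrl.get_image("side")
print(crop(i,(298,150),100,80,8,"pics/s6.png"))
i=ctrl.get_image("top")
print(crop(i,(383,170),130,70,6,"pics/t6.png"))
plan((581.5,-66,274),0.17)
```

```text
6.1 [472.83346885 172.46641989 273.27054758] 45.33956711657185 [ 0.04865115 -0.45234345 -1.82585452] [-0.01140571 -0.02428335  0.0267922 ]
(248, 110)
(318, 135)
7 rows; end [581.5 -66.  274. ] flip 0
[[85, [-0.3, -37.3, 2.8], [1.52, -0.06, 0.0]], [85, [-0.3, -37.3, 3.8], [1.52, -0.06, 0.0]], [85, [-0.3, -37.1, 4.8], [1.52, -0.06, 0.0]], [85, [-0.4, -37.0, 5.7], [1.52, -0.06, 0.0]], [85, [-0.3, -36.9, 6.7], [1.51, -0.07, 0.01]], [85, [-0.4, -36.6, 7.7], [1.52, -0.06, 0.0]], [85, [-0.3, -36.5, 8.7], [1.51, -0.07, 0.01]]]
```

View pics/s6.png

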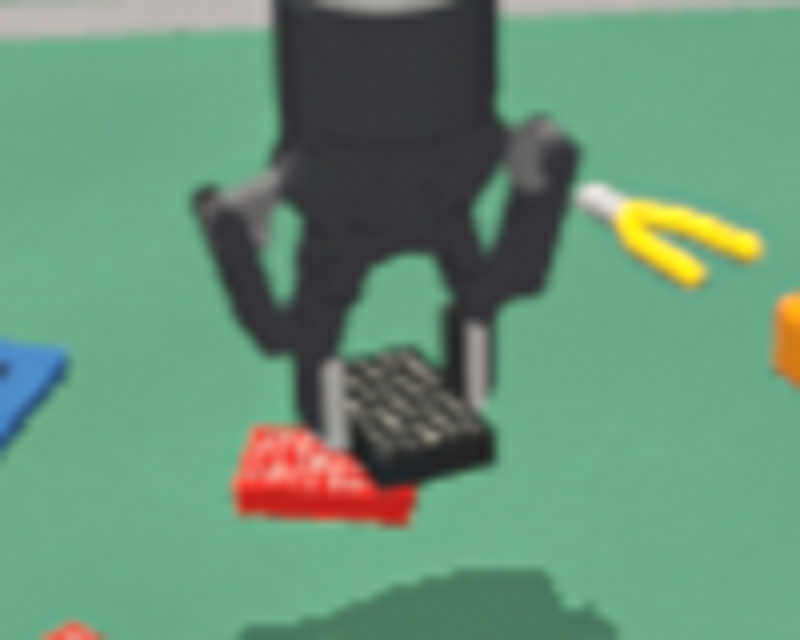

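Run:
```python
from h import *; import pickle
s,t=pickle.load(open("im0.pkl","rb"))
B=np.array([581.3,-65.9]); th=.1699; Rm=np.array([[np.cos(th),np.sin(th)],[-np.sin(th),np.cos(th)]])
def loc(q,z): w=unproj(t,np.array(q)/6+[318,135]-.5,z); return ((w[:,:2]-B)@Rm.T).round(1)
print("stop face top edge z42",loc([(182,197),(190,290)],42),"back",loc([(134,200),(150,296)],42))
print("pad face z48/26",loc([(378,155),(393,247)],48),loc([(378,155),(393,247)],26))
print("blue front/back z48",loc([(402,142),(415,245)],48),loc([(435,140),(453,235)],48))
print("bed edges z26",loc([(193,200),(205,285),(375,172),(385,250)],26))
# tabs by orange segmentation
for im,n in((t,"t"),(s,"s")):
    hsv=cv2.cvtColor(im["color"],cv2.COLOR_BGR2HSV)
    m=((hsv[...,0]<22)&(hsv[...,0]>5)&(hsv[...,1]>150)&(hsv[...,2]>100)).astype(np.uint8)
    c=proj(im,[[603.2,-194,43.5]])[0]; yy,xx=np.mgrid[:400,:640]; m[(xx-c[0])**2+(yy-c[1])**2>20**2]=0
    k,l,st,ce=cv2.connectedComponentsWithStats(m); print(n,c,st[1:].tolist(),ce[1:].tolist())
    big=[ce[i] for i in range(1,k) if st[i][4]>8]
    for z in(43.5,55,60):
        w=unproj(im,big,z)[:,:2]; L=(w-B)@Rm.T
        for i in range(len(L)):
            for j in range(i): 
                d=L[i]-L[j]; a=np.arctan2(d[1],d[0])%np.pi; print(n,z,"ang",a,"knob",.7-a,"mid",(L[i]+L[j])/2,"sep",np.hypot(*d))
```

```text
stop face top edge z42 [[ 16.6  43.6]
 [-23.5  48.2]] back [[ 19.2  64. ]
 [-22.9  65.4]]
pad face z48/26 [[ 17.6 -41. ]
 [-22.5 -38.8]] [[ 22.3 -45.3]
 [-18.8 -43.1]]
blue front/back z48 [[ 21.2 -52.1]
 [-23.4 -48.1]] [[ 19.5 -66.1]
 [-22.2 -64.7]]
bed edges z26 [[ 17.8  37.5]
 [-19.9  39.8]
 [ 15.1 -42.5]
 [-19.4 -39.5]]
t [415.82275956 160.98571939] [[405, 152, 8, 8, 24], [420, 163, 8, 9, 24]] [[408.625, 155.45833333333334], [423.625, 166.83333333333334]]
t 43.5 ang 0.7056018693147328 knob -0.0056018693147328324 mid [  -0.58382754 -130.58451774] sep 47.645792199187134
t 55 ang 0.7056018693147301 knob -0.005601869314730168 mid [  -2.80730094 -127.25220634] sep 47.07636297534192
t 60 ang 0.7056018693147319 knob -0.005601869314731944 mid [  -3.77402851 -125.80337529] sep 46.82878505193088
s [367.73096246 267.2914499 ] [[370, 255, 7, 14, 39], [358, 266, 10, 16, 126]] [[373.6666666666667, 260.2307692307692], [362.6507936507937, 273.8888888888889]]
s 43.5 ang 0.6938897627501621 knob 0.0061102372498378354 mid [   1.47742328 -129.25215585] sep 51.1700592987987
s 55 ang 0.693889762750163 knob 0.006110237249836947 mid [  -3.60091739 -139.60793005] sep 50.272492307902695
s 60 ang 0.6938897627501621 knob 0.0061102372498378354 mid [  -5.80889159 -144.11044057] sep 49.882245790121736
```

View pics/t6.png

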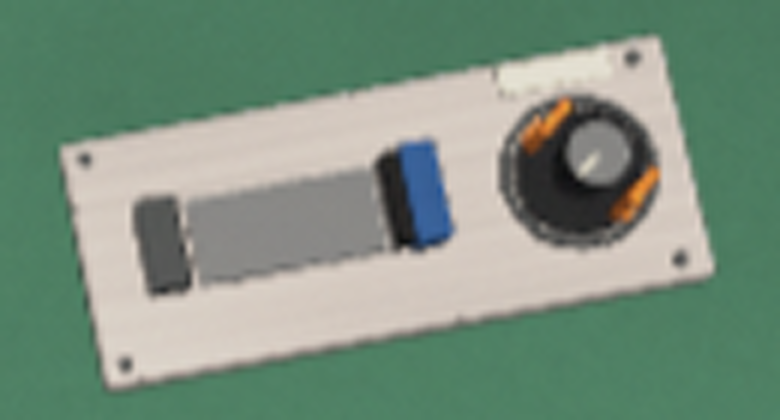

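Run:
```python
from plan import *
e=plan((580.7,-62.2,274),0.17)
plan((580.7,-62.2,206),0.17,n=4,start=e)
```

```text
7 rows; end [580.7 -62.2 274. ] flip 0
[[85, [-0.3, -36.8, 2.9], [1.52, -0.06, 0.0]], [85, [-0.3, -36.7, 3.8], [1.52, -0.06, 0.0]], [85, [-0.3, -36.6, 4.8], [1.52, -0.06, 0.0]], [85, [-0.4, -36.4, 5.8], [1.52, -0.06, 0.0]], [85, [-0.3, -36.3, 6.8], [1.51, -0.07, 0.01]], [85, [-0.4, -36.1, 7.7], [1.52, -0.06, 0.0]], [85, [-0.3, -35.9, 8.6], [1.51, -0.07, 0.01]]]
4 rows; end [580.7 -62.2 206. ] flip 0
[[85, [17.0, 0.0, 0.0], [0.0, 0.0, -0.0]], [85, [17.0, 0.0, 0.0], [0.0, 0.0, -0.0]], [85, [17.0, 0.0, 0.0], [0.0, 0.0, -0.0]], [85, [17.0, 0.0, 0.0], [0.0, 0.0, -0.0]]]
```

Emit:
{"method": "apply_moves", "body": {
  "deltas": [
    [40,[0,-20,1.6],[1.5,0,0]],
    [40,[0,-36.6,3.8],[1.5,0,0]],
    [40,[0,-36.6,4.8],[1.5,0,0]],
    [40,[0,-36.4,5.8],[1.5,0,0]],
    [40,[0,-36.3,6.8],[1.5,0,0]],
    [40,[0,-36.1,7.7],[1.5,0,0]],
    [40,[0,-35.9,8.6],[1.5,0,0]],
    [40,[0,-17,1.3],[0,0,0]],
    [40,[0,0,0],[0,0,0]],
    [40,[0,0,0],[0,0,0]],
    [40,[0,0,0],[0,0,0]],
    [40,[0,0,0],[0,0,0]]
  ]
}}

```text
time: 7.2
ee_pos: [578.3, -61.6, 272.3]
tool_rot: [0.702, -0.061, 0.707, 0.061]
force: [0.2, -1.6, -1.0]
finger_gap: 0.531
```

Run:
```python
from plan import *
o=ctrl.get_obs();print(o["time"],o["ee_pos"],o["finger_gap"]*85.4,o["dq"].round(3))
plan((580.7,-62.2,204),0.17,n=4)
```

```text
7.2 [578.26543367 -61.62341866 272.33922017] 45.390020545349735 [ 0.007 -0.011 -0.003 -0.001 -0.001 -0.002]
4 rows; end [580.7 -62.2 204. ] flip 0
[[85, [17.1, -0.3, 0.7], [0.05, -0.09, -0.01]], [85, [17.1, -0.2, 0.6], [0.05, -0.09, -0.01]], [85, [17.1, -0.3, 0.6], [0.04, -0.09, -0.01]], [85, [17.0, -0.2, 0.7], [0.05, -0.08, -0.02]]]
```

Emit:
{"method": "apply_moves", "body": {
  "deltas": [
    [40,[20,-0.3,0.7],[0,-0.1,0]],
    [40,[20,-0.2,0.6],[0.1,-0.1,0]],
    [40,[18,-0.3,0.6],[0,-0.1,0]],
    [40,[10,-0.2,0.7],[0.1,0,0]],
    [40,[0,0,0],[0,0,0]],
    [40,[0,0,0],[0,0,0]],
    [40,[0,0,0],[0,0,0]],
    [40,[0,0,0],[0,0,0]]
  ]
}}

```text
time: 7.87
ee_pos: [582.7, -63.4, 207.0]
tool_rot: [0.706, -0.06, 0.703, 0.059]
force: [-0.1, -0.7, -1.7]
finger_gap: 0.525
```

Run:
```python
from plan import *
from h import *
o=ctrl.get_obs();print(o["time"],o["ee_pos"],o["finger_gap"]*85.4,o["force"],o["torque"])
plan((580.7,-62.2,200.5),0.17,n=1)
i=ctrl.get_image("side")
print(crop(i,(350,240),80,60,10,"pics/s7.png"))
i=ctrl.get_image("top")
print(crop(i,(370,170),100,60,8,"pics/t7.png"))
```

```text
7.8667 [582.71885844 -63.36639602 207.02205243] 44.82022452924652 [-0.1268631  -0.65975793 -1.67139518] [-0.04005949  0.00617742  0.03203521]
1 rows; end [580.7 -62.2 200.5] flip 0
[[85, [6.5, 1.5, -1.8], [-0.06, 0.25, 0.09]]]
(310, 210)
(320, 140)
```

View pics/s7.png

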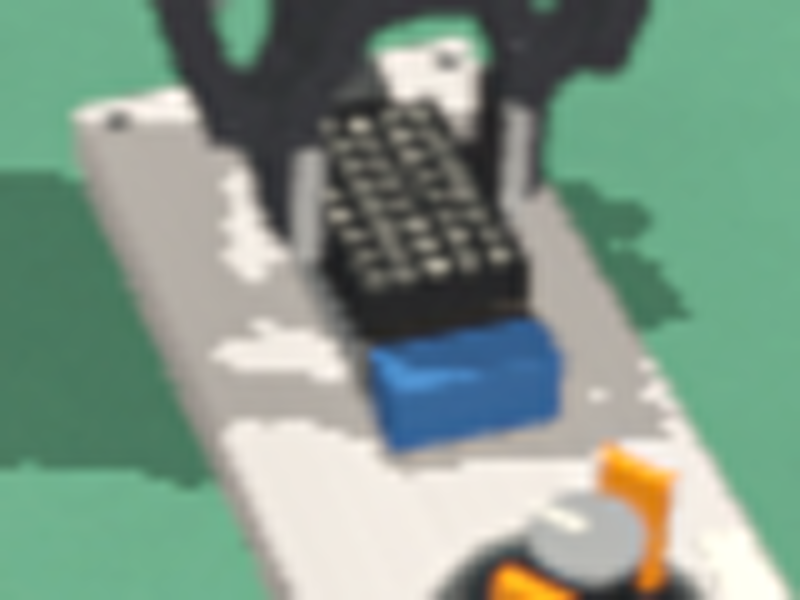

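View pics/t7.png

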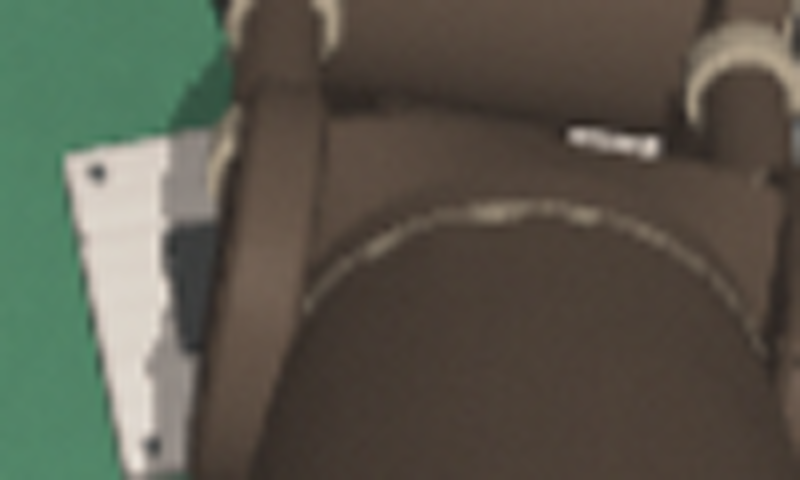

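Emit:
{"method": "apply_moves", "body": {
  "deltas": [
    [40,[0,0,0],[0,0,0]],
    [40,[0,0,0],[0,0,0]]
  ]
}}

```text
time: 8.13
ee_pos: [582.1, -63.6, 206.2]
tool_rot: [0.706, -0.06, 0.704, 0.059]
force: [0.4, -0.4, -0.9]
finger_gap: 0.528
```

Emit:
{"method": "apply_moves", "body": {
  "deltas": [
    [40,[0,0,0],[0,0,0]]
  ]
}}

```text
time: 8.22
ee_pos: [582.0, -63.6, 206.0]
tool_rot: [0.705, -0.06, 0.704, 0.059]
force: [-0.1, 0.1, -0.5]
finger_gap: 0.529
```

Emit:
{"method": "apply_moves", "body": {
  "deltas": [
    [40,[2,1.5,-1],[0,0.1,0]],
    [40,[2,0,0],[0,0,0]],
    [40,[0.5,0,0],[0,0,0]],
    [40,[0,0,0],[0,0,0]],
    [40,[0,0,0],[0,0,0]],
    [40,[0,0,0],[0,0,0]],
    [40,[0,0,0],[0,0,0]]
  ]
}}

```text
time: 8.8
ee_pos: [580.7, -62.2, 201.1]
tool_rot: [0.705, -0.06, 0.705, 0.059]
force: [0.9, -0.5, -0.5]
finger_gap: 0.531
```

Emit:
{"method": "apply_moves", "body": {
  "deltas": [
    [40,[0.5,0,0],[0,0,0]],
    [40,[0,0,0],[0,0,0]],
    [40,[0,0,0],[0,0,0]]
  ]
}}

```text
time: 9.05
ee_pos: [580.7, -62.2, 200.6]
tool_rot: [0.705, -0.06, 0.705, 0.059]
force: [0.4, 0.1, -0.8]
finger_gap: 0.528
```

Still no contact; ease down in half-millimetres.

Emit:
{"method": "apply_moves", "body": {
  "deltas": [
    [40,[0.5,0,0],[0,0,0]],
    [40,[0,0,0],[0,0,0]],
    [40,[0,0,0],[0,0,0]]
  ]
}}

```text
time: 9.3
ee_pos: [580.7, -62.2, 200.1]
tool_rot: [0.705, -0.06, 0.705, 0.059]
force: [-0.4, 0.4, -1.7]
finger_gap: 0.531
```

Emit:
{"method": "apply_moves", "body": {
  "deltas": [
    [40,[0.5,0,0],[0,0,0]],
    [40,[0,0,0],[0,0,0]],
    [40,[0,0,0],[0,0,0]]
  ]
}}

```text
time: 9.55
ee_pos: [580.7, -62.2, 199.9]
tool_rot: [0.705, -0.06, 0.705, 0.059]
force: [-0.8, 0.4, 2.3]
finger_gap: 0.531
```

Run:
```python
from plan import *
from h import *
o=ctrl.get_obs();print(o["time"],o["ee_pos"],o["finger_gap"]*85.4,o["force"],o["torque"])
i=ctrl.get_image("side")
print(crop(i,(350,240),80,60,10,"pics/s8.png"))
```

```text
9.55 [580.73646251 -62.18644545 199.93335928] 45.388943704044635 [-0.7529037   0.44037827  2.26651072] [-0.00454514  0.28521969  0.00982013]
(310, 210)
```

View pics/s8.png

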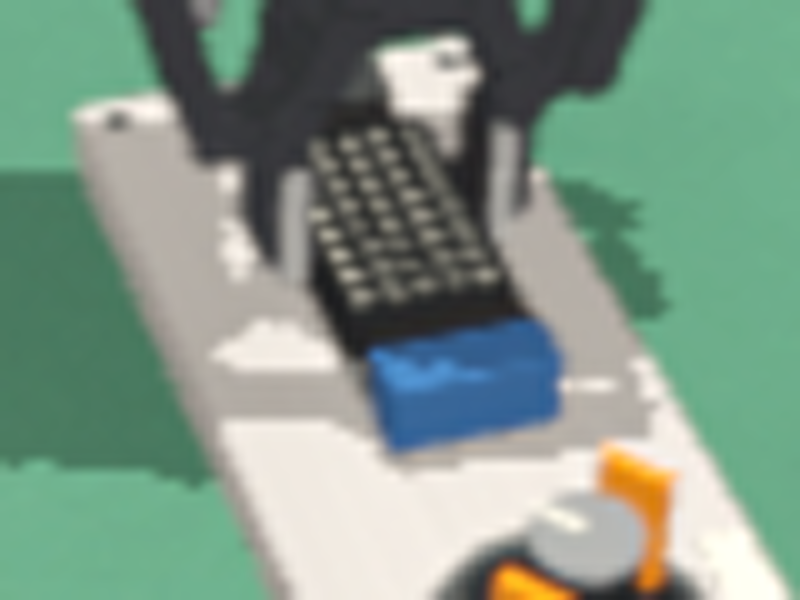

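Emit:
{"method": "apply_moves", "body": {
  "deltas": [
    [50,[0,0,0],[0,0,0]],
    [58,[0,0,0],[0,0,0]],
    [64,[0,0,0],[0,0,0]],
    [64,[0,0,0],[0,0,0]],
    [64,[-5,0,0],[0,0,0]],
    [64,[-20,0,0],[0,0,0]],
    [64,[-30,0,0],[0,0,0]],
    [64,[-30,0,0],[0,0,0]],
    [64,[0,0,0],[0,0,0]],
    [64,[0,0,0],[0,0,0]],
    [64,[0,0,0],[0,0,0]]
  ]
}}

```text
time: 10.52
ee_pos: [580.4, -62.1, 284.7]
tool_rot: [0.705, -0.06, 0.705, 0.059]
force: [-0.7, 0.9, -0.4]
finger_gap: 0.749
```

Run:
```python
from plan import *
from h import *
o=ctrl.get_obs();print(o["time"],o["ee_pos"],o["finger_gap"]*85.4,o["force"],o["torque"])
i=ctrl.get_image("side")
print(crop(i,(350,240),80,60,10,"pics/s9.png"))
th=.1699;B=np.array([581.3,-65.9]);K=B+130*np.array([np.sin(th),-np.cos(th)]);print("knob",K)
plan((K[0],K[1],285),th+0.7)
```

```text
10.5167 [580.43080588 -62.1029463  284.70916907] 63.93059709250524 [-0.6803798   0.91267624 -0.37587549] [-0.02601598  0.00902266 -0.00631478]
(310, 210)
knob [ 603.28089267 -194.02821843]
6 rows; end [ 603.3 -194.   285. ] flip 0
[[85, [-0.2, -22.3, 0.1], [-6.7, -0.02, -0.01]], [85, [-0.2, -22.2, -2.5], [-6.7, -0.02, -0.01]], [85, [-0.2, -21.8, -5.0], [-6.69, -0.02, -0.0]], [85, [-0.2, -21.0, -7.6], [-6.7, -0.01, -0.01]], [85, [-0.2, -20.0, -9.9], [-6.69, -0.02, -0.0]], [85, [-0.3, -18.8, -12.2], [-6.7, -0.01, -0.01]]]
```

View pics/s9.png

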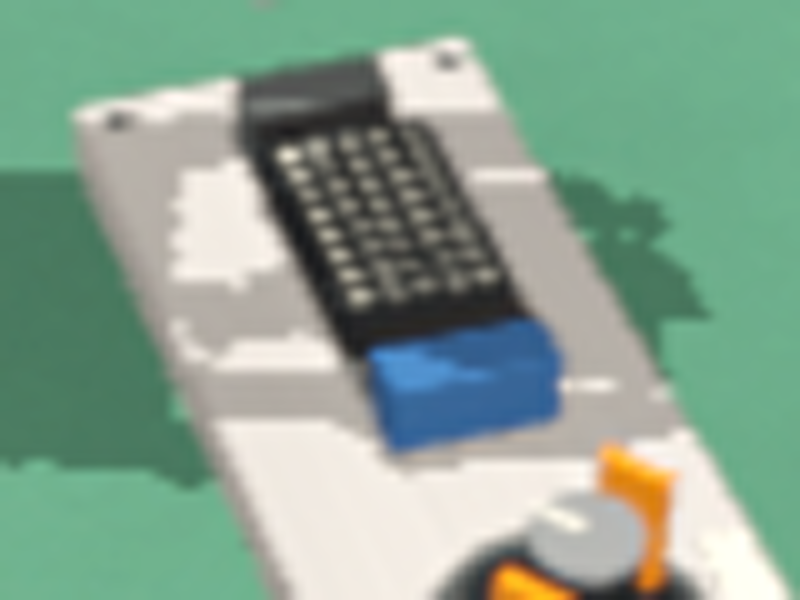

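Emit:
{"method": "apply_moves", "body": {
  "deltas": [
    [75,[0,-22.3,0],[-6.7,0,0]],
    [75,[0,-22.2,-2.5],[-6.7,0,0]],
    [75,[0,-21.8,-5],[-6.7,0,0]],
    [75,[0,-21,-7.6],[-6.7,0,0]],
    [75,[0,-20,-9.9],[-6.7,0,0]],
    [75,[0,-18.8,-12.2],[-6.7,0,0]],
    [75,[0,0,0],[0,0,0]],
    [75,[0,0,0],[0,0,0]],
    [75,[0,0,0],[0,0,0]],
    [75,[0,0,0],[0,0,0]],
    [75,[0,0,0],[0,0,0]]
  ]
}}

```text
time: 11.48
ee_pos: [603.6, -193.0, 284.1]
tool_rot: [0.641, -0.298, 0.641, 0.298]
force: [-0.5, 0.1, -0.6]
finger_gap: 0.882
```

Run:
```python
from plan import *
from fit import *
o=ctrl.get_obs();print(o["time"],o["ee_pos"],o["finger_gap"]*85.4,o["force"],o["torque"])
th=.1699;B=np.array([581.3,-65.9]);K=B+130*np.array([np.sin(th),-np.cos(th)])
plan((K[0],K[1],225),th+0.69,n=4)
i=ctrl.get_image("side");
a,b=crop(i,(360,240),80,60,10,"pics/s10.png")
im=cv2.imread("pics/s10.png")
for y,c in((3,(0,0,255)),(4.5,(255,0,0))):
    p=(B[0]-np.sin(th)*y,B[1]+np.cos(th)*y,th); H=(hull(i,p,(-23,23,-35,35,26,40)).reshape(-1,2)+.5-[a,b])*10
    cv2.polylines(im,[H.astype(np.int32)],True,c,1)
cv2.imwrite("pics/s10.png",im)
```

```text
11.4833 [ 603.58637276 -192.98056911  284.07233723] 75.3143416882052 [-0.47208176  0.14940857 -0.55230437] [ 0.03293061  0.00715318 -0.01502769]
4 rows; end [ 603.3 -194.1  225. ] flip 0
[[85, [14.8, -0.1, -0.2], [0.16, -0.01, -0.01]], [85, [14.8, -0.1, -0.3], [0.15, -0.01, -0.02]], [85, [14.7, -0.1, -0.2], [0.16, -0.01, -0.01]], [85, [14.8, -0.2, -0.3], [0.15, -0.01, -0.02]]]
```

View pics/s10.png

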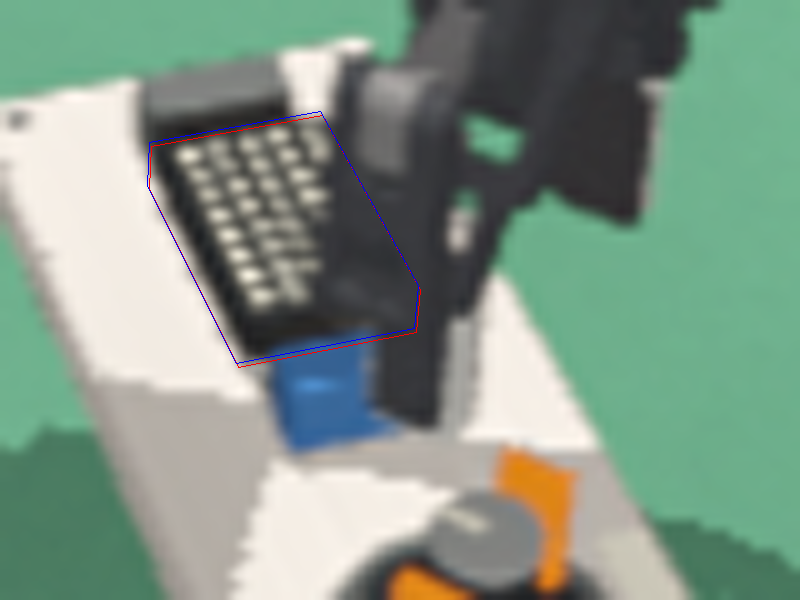

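Emit:
{"method": "apply_moves", "body": {
  "deltas": [
    [75,[20,-0.2,-0.3],[0.2,0,0]],
    [75,[20,-0.1,-0.3],[0.2,0,0]],
    [75,[15,-0.1,-0.3],[0.1,0,0]],
    [75,[5,-0.1,-0.1],[0.1,0,0]],
    [75,[0,0,0],[0,0,0]],
    [75,[0,0,0],[0,0,0]],
    [75,[0,0,0],[0,0,0]],
    [75,[0,0,0],[0,0,0]]
  ]
}}

```text
time: 12.2
ee_pos: [604.4, -195.4, 226.2]
tool_rot: [0.643, -0.296, 0.642, 0.294]
force: [-0.2, -0.2, 0.3]
finger_gap: 0.875
```

Run:
```python
from plan import *
from h import *
o=ctrl.get_obs();print(o["time"],o["ee_pos"],o["finger_gap"]*85.4,o["force"],o["torque"])
th=.1699;B=np.array([581.3,-65.9]);K=B+130*np.array([np.sin(th),-np.cos(th)])
plan((K[0],K[1],203),th+0.69,n=1)
i=ctrl.get_image("side");
crop(i,(367,255),80,60,10,"pics/s11.png")
```

```text
12.2 [ 604.43672344 -195.44423295  226.22648573] 74.75882600543969 [-0.24514322 -0.21367908  0.31807872] [0.00737003 0.02199344 0.01818323]
1 rows; end [ 603.3 -194.   203. ] flip 0
[[85, [23.2, 1.9, 0.3], [0.0, 0.03, 0.18]]]
```

View pics/s11.png

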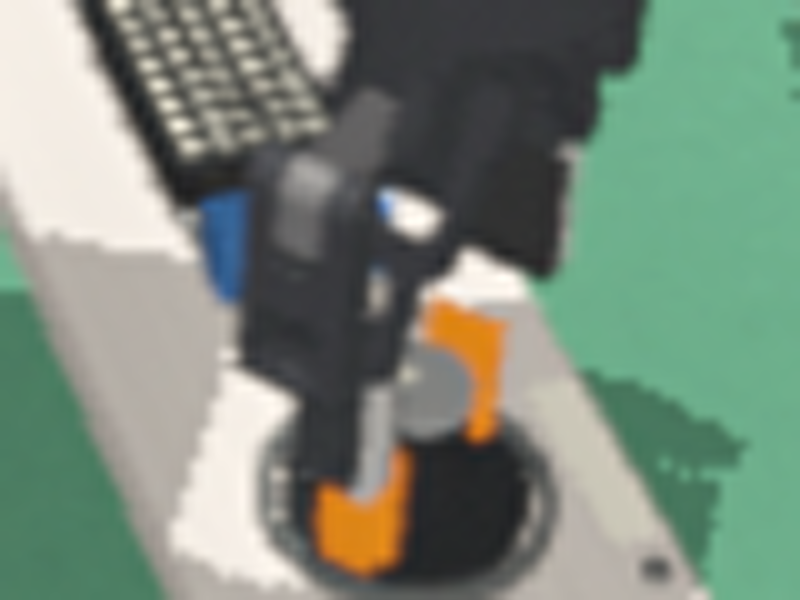

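Run:
```python
from plan import *
from h import *
o=ctrl.get_obs();i=ctrl.get_image("side");p=o["ee_pos"];M=rot(o).as_matrix();z,y,x=M[:,2],M[:,1],M[:,0];g=o["finger_gap"]*85.4/2
im=cv2.resize(i["color"][225:285,327:407],None,fx=10,fy=10,interpolation=cv2.INTER_CUBIC)
dr=lambda P,c:cv2.polylines(im,[((proj(i,P)+.5-[327,225])*10).astype(np.int32)],True,c,1)
for s in(1,-1): dr([p+x*167+z*g*s+y*11,p+x*167+z*g*s-y*11,p+x*130+z*g*s-y*11,p+x*130+z*g*s+y*11],(0,0,255) if s>0 else (255,0,255))
th=.1699;K=np.array([603.3,-194,0]);a=th+.7;d=np.array([np.cos(a),np.sin(a),0]);e=np.array([-d[1],d[0],0])
for s in(1,-1): dr([K+d*25*s+e*9+[0,0,27],K+d*25*s-e*9+[0,0,27],K+d*25*s-e*9+[0,0,60],K+d*25*s+e*9+[0,0,60]],(255,255,0))
cv2.imwrite("pics/s12.png",im)
```

```text
(no output)
```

View pics/s12.png

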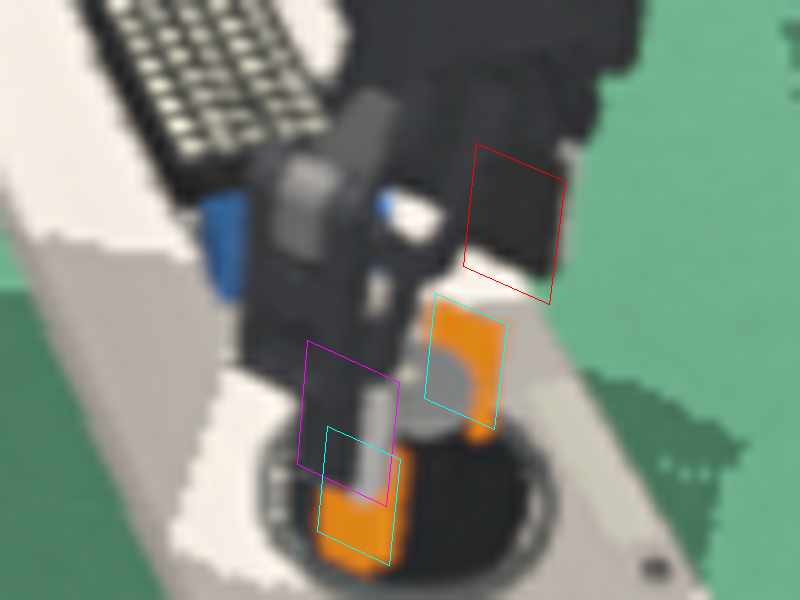

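Emit:
{"method": "apply_moves", "body": {
  "deltas": [
    [75,[10,1.2,0.2],[0,0,0.1]],
    [75,[8,0,0],[0,0,0]],
    [75,[5,0,0],[0,0,0]],
    [66,[0,0,0],[0,0,0]],
    [62,[0,0,0],[0,0,0]],
    [62,[0,0,0],[0,0,0]],
    [62,[0,0,0],[0,0,0]],
    [62,[0,0,0],[0,0,0]]
  ]
}}

```text
time: 12.97
ee_pos: [603.1, -194.5, 202.1]
tool_rot: [0.643, -0.295, 0.643, 0.295]
force: [-0.3, -1.0, -0.2]
finger_gap: 0.726
```

```bash
cat > ov.py <<'E'
from plan import *
from h import *
import sys
o=ctrl.get_obs();print(o["time"],o["ee_pos"].round(2),round(o["finger_gap"]*85.4,2),o["force"].round(2),o["torque"].round(3),o["qpos"].round(3))
M=rot(o).as_matrix();print("yaw",np.arctan2(M[1,2],M[0,2])-.1699, "f_tool",(o["force"]@M).round(2))
K=(603.3,-194.0)
plan((K[0],K[1],202),.1699+.69,n=1)
if len(sys.argv)>1:
    i=ctrl.get_image("side");p=o["ee_pos"];z,y,x=M[:,2],M[:,1],M[:,0];g=o["finger_gap"]*85.4/2
    crop(i,(367,255),80,60,10,sys.argv[1])
E
python3 ov.py pics/s13.png
```

```text
12.9667 [ 603.13 -194.5   202.07] 62.03 [-0.28 -1.04 -0.21] [0.054 0.022 0.014] [-0.381  0.57   1.719  0.     0.853 -1.24 ]
yaw 0.689841205864977 f_tool [ 0.21 -0.47 -0.97]
1 rows; end [ 603.3 -194.   202. ] flip 0
[[85, [0.1, 0.2, 0.5], [-0.01, -0.01, -0.03]]]
```

View pics/s13.png

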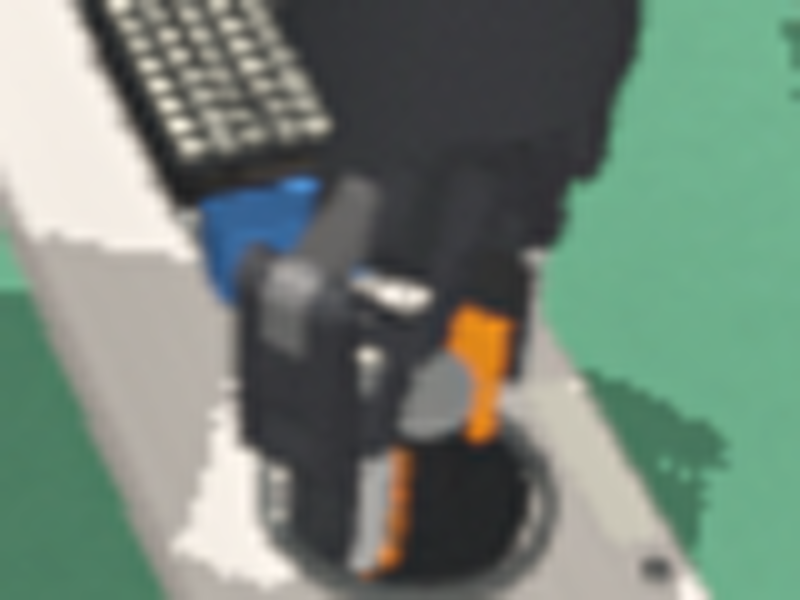

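Emit:
{"method": "apply_moves", "body": {
  "deltas": [
    [54,[0,0.2,0.4],[0,0,0]],
    [51,[0,0,0],[0,0,0]],
    [51,[0,0,0],[0,0,0]],
    [51,[0,0,0],[0,0,0]]
  ],
  "squeeze": 30
}}

```text
time: 13.35
ee_pos: [602.6, -194.7, 202.3]
tool_rot: [0.642, -0.295, 0.644, 0.295]
force: [-3.4, -4.1, 4.6]
finger_gap: 0.602
```

```bash
python3 ov.py
```

```text
13.35 [ 602.64 -194.69  202.27] 51.4 [-3.42 -4.07  4.61] [-0.611  0.664  0.016] [-0.381  0.569  1.72  -0.002  0.854 -1.24 ]
yaw 0.6905009812764475 f_tool [-4.6  -0.06 -5.33]
1 rows; end [ 603.3 -193.9  202. ] flip 0
[[85, [0.3, -0.0, 1.0], [0.03, -0.12, -0.06]]]
```

Emit:
{"method": "apply_moves", "body": {
  "deltas": [
    [48,[0,0,0],[0,0,0]],
    [48,[0,0,0],[0,0,0]],
    [48,[0,0,0],[0,0,0]]
  ]
}}

```text
time: 13.6
ee_pos: [603.1, -194.1, 202.7]
tool_rot: [0.643, -0.294, 0.643, 0.295]
force: [-3.0, -2.1, 6.1]
finger_gap: 0.562
```

```bash
python3 ov.py
```

```text
13.6 [ 603.13 -194.13  202.68] 48.0 [-2.95 -2.13  6.12] [-0.27   0.561  0.013] [-0.38   0.569  1.719 -0.     0.854 -1.24 ]
yaw 0.689744742777231 f_tool [-6.12  0.85 -3.54]
1 rows; end [ 603.3 -194.   202. ] flip 0
[[85, [0.7, -0.0, 0.2], [-0.01, -0.02, -0.05]]]
```

Emit:
{"method": "apply_moves", "body": {
  "deltas": [
    [45,[-0.5,0,0.6],[0,0,0]],
    [42,[-0.5,0,0],[0,0,0]],
    [42,[0,0,0],[0,0,0]],
    [42,[0,0,0],[0,0,0]]
  ]
}}

```text
time: 13.93
ee_pos: [603.6, -193.5, 203.6]
tool_rot: [0.643, -0.294, 0.643, 0.295]
force: [-2.3, -1.0, 6.5]
finger_gap: 0.496
```

```bash
python3 ov.py pics/s14.png
```

```text
13.9333 [ 603.62 -193.55  203.59] 42.39 [-2.27 -1.01  6.49] [-0.141  0.475  0.026] [-0.379  0.568  1.718  0.     0.856 -1.239]
yaw 0.6898406962668298 f_tool [-6.49  1.07 -2.25]
1 rows; end [ 603.3 -194.1  202. ] flip 0
[[85, [1.6, -0.1, -0.6], [-0.01, -0.0, -0.04]]]
```

View pics/s14.png

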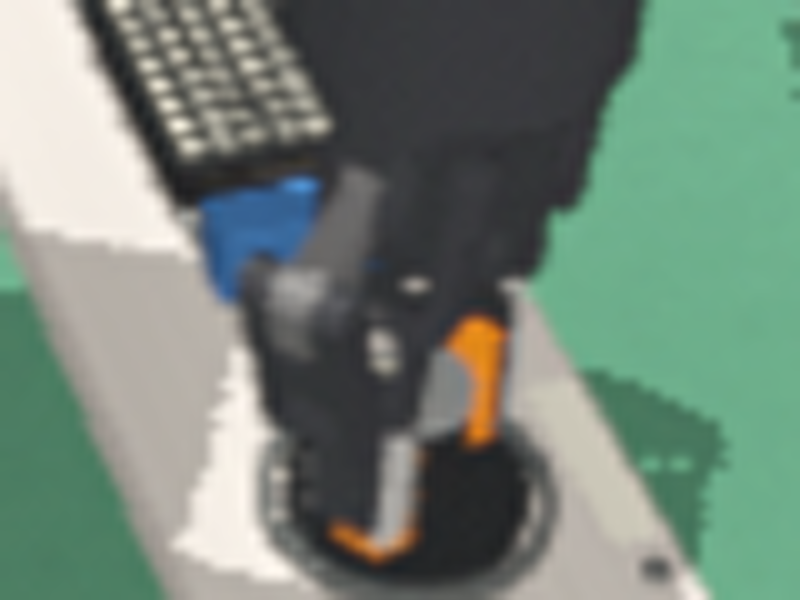

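Emit:
{"method": "apply_moves", "body": {
  "deltas": [
    [40,[-0.5,0,0.4],[0,0,0]],
    [34,[-0.5,0,0],[0,0,0]],
    [34,[0,0,0],[0,0,0]],
    [34,[0,0,0],[0,0,0]],
    [34,[0,0,0],[0,0,0]]
  ]
}}

```text
time: 14.4
ee_pos: [602.9, -194.6, 204.6]
tool_rot: [0.641, -0.295, 0.644, 0.295]
force: [-7.7, -5.3, 7.6]
finger_gap: 0.428
```

```bash
python3 ov.py
```

```text
14.4 [ 602.93 -194.6   204.56] 36.58 [-7.71 -5.26  7.55] [-0.94   1.032  0.002] [-0.38   0.567  1.718 -0.004  0.859 -1.238]
yaw 0.6908318101061697 f_tool [-7.51  2.42 -9.04]
1 rows; end [ 603.3 -194.   202. ] flip 0
[[85, [2.6, 0.1, 0.7], [0.05, -0.22, -0.08]]]
```

Emit:
{"method": "apply_moves", "body": {
  "deltas": [
    [34,[-0.5,0,-0.8],[0,0,0]],
    [34,[-0.5,0,-0.7],[0,0,0]],
    [34,[0,0,0],[0,0,0]],
    [34,[0,0,0],[0,0,0]]
  ]
}}

```text
time: 14.73
ee_pos: [602.5, -194.8, 204.6]
tool_rot: [0.642, -0.295, 0.643, 0.295]
force: [-3.2, -4.5, 2.3]
finger_gap: 0.429
```

```bash
python3 ov.py
```

```text
14.7333 [ 602.47 -194.85  204.6 ] 36.67 [-3.2  -4.54  2.26] [-0.806  0.486  0.01 ] [-3.81e-01  5.66e-01  1.72e+00 -1.00e-03  8.57e-01 -1.24e+00]
yaw 0.6901914044452606 f_tool [-2.25 -0.54 -5.53]
1 rows; end [ 603.3 -194.   202. ] flip 0
[[85, [2.6, -0.1, 1.2], [0.01, -0.08, -0.05]]]
```

Emit:
{"method": "apply_moves", "body": {
  "deltas": [
    [34,[0,0,-0.8],[0,0,0]],
    [34,[0,0,0],[0,0,0]],
    [34,[0,0,0],[0,0,0]],
    [34,[0,0,0],[0,0,0]]
  ]
}}

```text
time: 15.07
ee_pos: [602.3, -195.0, 204.6]
tool_rot: [0.643, -0.295, 0.643, 0.295]
force: [-1.7, -4.1, 1.5]
finger_gap: 0.43
```

```bash
python3 ov.py pics/s15.png
```

```text
15.0667 [ 602.29 -194.97  204.64] 36.74 [-1.74 -4.08  1.51] [-0.626  0.276  0.017] [-0.382  0.565  1.72  -0.     0.857 -1.242]
yaw 0.6901466773257499 f_tool [-1.51 -1.34 -4.23]
1 rows; end [ 603.3 -194.   202. ] flip 0
[[85, [2.6, -0.1, 1.4], [0.01, -0.02, -0.03]]]
```

View pics/s15.png

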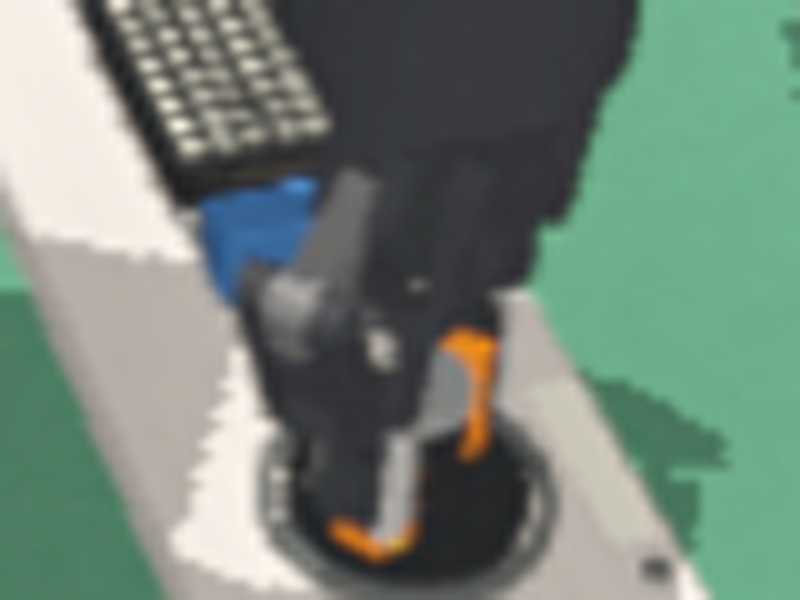

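Emit:
{"method": "apply_moves", "body": {
  "deltas": [
    [34,[0,0,-1.2],[0,0,0]],
    [34,[0,0,0],[0,0,0]],
    [34,[0,0,0],[0,0,0]],
    [34,[0,0,0],[1,0,0]],
    [34,[0,0,0],[1,0,0]],
    [34,[0,0,0],[0,0,0]],
    [34,[0,0,0],[0,0,0]]
  ]
}}

```text
time: 15.7
ee_pos: [601.9, -195.3, 204.7]
tool_rot: [0.648, -0.283, 0.647, 0.284]
force: [4.8, 2.4, -2.3]
finger_gap: 0.432
```

```bash
python3 ov.py
```

```text
15.7 [ 601.93 -195.32  204.69] 36.89 [ 4.79  2.37 -2.34] [ 0.265 -0.783 -0.05 ] [-0.383  0.565  1.721  0.002  0.855 -1.208]
yaw 0.6542547213919447 f_tool [ 2.35 -1.9   4.99]
1 rows; end [ 603.3 -194.   202. ] flip 0
[[85, [2.7, -0.1, 1.9], [-2.05, 0.08, -0.02]]]
```

Emit:
{"method": "apply_moves", "body": {
  "deltas": [
    [34,[0,0,0.7],[0,0,0]],
    [34,[0,0,0],[2,0,0]],
    [34,[0,0,0],[2,0,0]],
    [34,[0,0,0],[2,0,0]],
    [34,[0,0,0],[0,0,0]],
    [34,[0,0,0],[0,0,0]]
  ]
}}

```text
time: 16.2
ee_pos: [602.1, -195.1, 204.7]
tool_rot: [0.662, -0.249, 0.662, 0.25]
force: [4.9, 1.0, -1.9]
finger_gap: 0.428
```

```bash
python3 ov.py pics/s16.png
```

```text
16.2 [ 602.11 -195.13  204.68] 36.55 [ 4.92  0.98 -1.9 ] [ 0.232 -0.961 -0.016] [-3.820e-01  5.650e-01  1.721e+00  1.000e-03  8.560e-01 -1.104e+00]
yaw 0.5508077544007588 f_tool [ 1.9  -2.51  4.34]
1 rows; end [ 603.2 -194.   202. ] flip 0
[[85, [2.7, 0.1, 1.6], [-7.98, 0.02, -0.04]]]
```

View pics/s16.png

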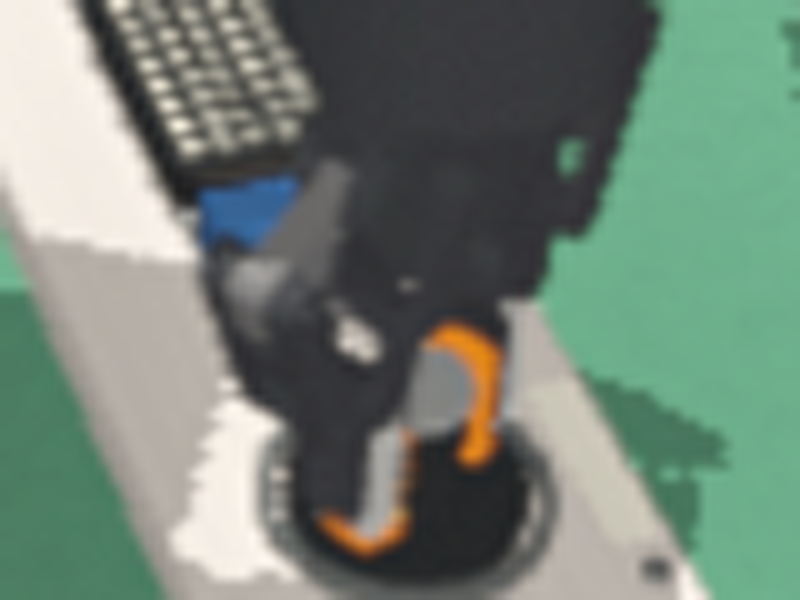

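Emit:
{"method": "apply_moves", "body": {
  "deltas": [
    [34,[0,-0.5,1.1],[2,0,0]],
    [34,[0,0,0],[4,0,0]],
    [34,[0,0,0],[4,0,0]],
    [34,[0,0,0],[4,0,0]],
    [34,[0,0,0],[4,0,0]],
    [34,[0,0,0],[4,0,0]],
    [34,[0,0,0],[4,0,0]],
    [34,[0,0,0],[4,0,0]],
    [34,[0,0,0],[0,0,0]],
    [34,[0,0,0],[0,0,0]],
    [34,[0,0,0],[0,0,0]]
  ]
}}

```text
time: 17.17
ee_pos: [602.8, -195.0, 204.7]
tool_rot: [0.703, -0.07, 0.704, 0.07]
force: [2.3, 0.6, -0.4]
finger_gap: 0.427
```

```bash
python3 ov.py pics/s17.png
```

```text
17.1667 [ 602.79 -194.99  204.69] 36.51 [ 2.26  0.62 -0.36] [ 0.152 -0.503 -0.009] [-0.382  0.566  1.719 -0.     0.859 -0.58 ]
yaw 0.028442216837219397 f_tool [0.36 0.17 2.34]
1 rows; end [ 603.3 -194.   202. ] flip 0
[[85, [2.7, 0.9, 0.7], [-37.9, -0.07, -0.09]]]
```

View pics/s17.png

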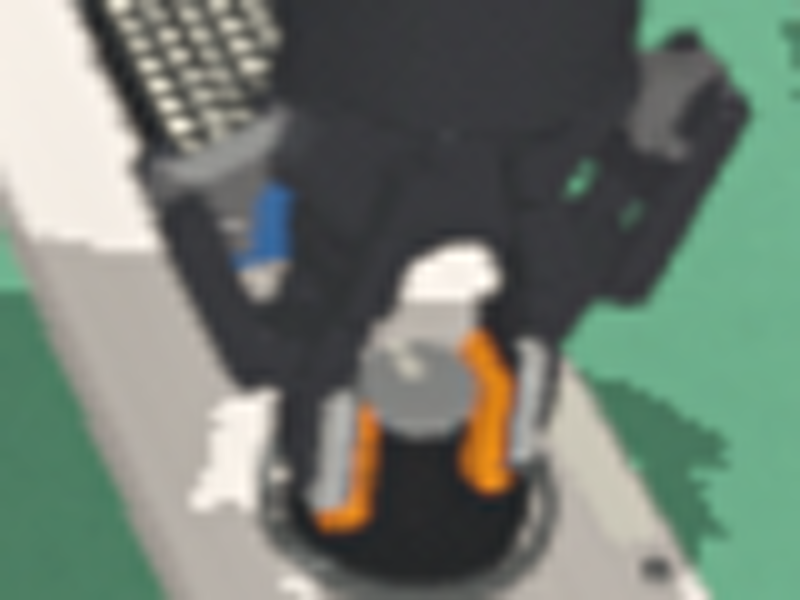

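Emit:
{"method": "apply_moves", "body": {
  "deltas": [
    [34,[0,0,0.6],[3,0,0]],
    [34,[0,0,0],[3,0,0]],
    [34,[0,0,0],[3,0,0]],
    [34,[0,0,0],[3,0,0]],
    [34,[0,0,0],[2,0,0]],
    [34,[0,0,0],[0,0,0]],
    [34,[0,0,0],[0,0,0]],
    [34,[0,0,0],[0,0,0]]
  ]
}}

```text
time: 17.88
ee_pos: [603.1, -195.0, 204.6]
tool_rot: [0.706, 0.017, 0.708, -0.016]
force: [1.0, 0.2, 0.4]
finger_gap: 0.429
```

```bash
python3 ov.py pics/s18.png
```

```text
17.8833 [ 603.15 -194.96  204.65] 36.65 [0.99 0.15 0.43] [ 0.043 -0.104  0.001] [-3.810e-01  5.670e-01  1.718e+00 -1.000e-03  8.600e-01 -3.340e-01]
yaw -0.21640000842584284 f_tool [-0.43  0.2   0.98]
1 rows; end [ 603.3 -194.   202. ] flip 0
[[85, [2.6, 1.0, 0.1], [-51.93, -0.13, -0.1]]]
```

View pics/s18.png

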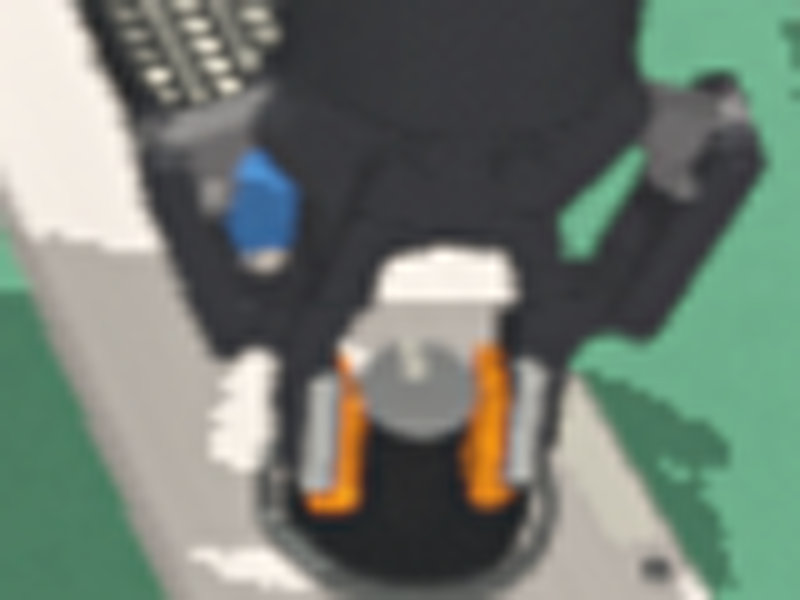

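Emit:
{"method": "apply_moves", "body": {
  "deltas": [
    [34,[0,0,0],[2,0,0]],
    [34,[0,0,0],[2,0,0]],
    [34,[0,0,0],[2,0,0]],
    [34,[0,0,0],[0,0,0]],
    [34,[0,0,0],[0,0,0]],
    [34,[0,0,0],[0,0,0]]
  ]
}}

```text
time: 18.43
ee_pos: [603.2, -194.9, 204.6]
tool_rot: [0.704, 0.054, 0.706, -0.053]
force: [-1.4, -0.4, 2.4]
finger_gap: 0.428
```

```bash
cat > st.py <<'E'
from plan import *
o=ctrl.get_obs();M=rot(o).as_matrix();print(round(o["time"],2),o["ee_pos"].round(2),round(o["finger_gap"]*85.4,2),"f",(o["force"]@M).round(2),"tq_tool",(o["torque"]@M).round(3),"yaw",round(np.arctan2(M[1,2],M[0,2])-.1699,4),o["qpos"].round(3)[5],o["effort"].round(3)[5])
E
python3 st.py
```

```text
18.43 [ 603.19 -194.93  204.61] 36.51 f [-2.38 -0.62 -1.33] tq_tool [ 0.014  0.106 -0.019] yaw -0.3213 -0.229 -0.019
```

Emit:
{"method": "apply_moves", "body": {
  "deltas": [
    [34,[0,0,0],[1,0,0]],
    [34,[0,0,0],[1,0,0]],
    [34,[0,0,0],[0,0,0]],
    [34,[0,0,0],[0,0,0]]
  ]
}}

```text
time: 18.77
ee_pos: [603.2, -194.9, 204.6]
tool_rot: [0.703, 0.066, 0.705, -0.066]
force: [-2.7, -1.5, 1.8]
finger_gap: 0.43
```

```bash
python3 st.py
```

```text
18.77 [ 603.21 -194.93  204.61] 36.7 f [-1.76 -1.96 -2.37] tq_tool [ 0.036  0.384 -0.217] yaw -0.3573 -0.194 -0.008
```

Emit:
{"method": "apply_moves", "body": {
  "deltas": [
    [34,[0,0,0],[1,0,0]],
    [34,[0,0,0],[1,0,0]],
    [34,[0,0,0],[0,0,0]],
    [34,[0,0,0],[0,0,0]]
  ]
}}

```text
time: 19.1
ee_pos: [603.3, -194.9, 204.6]
tool_rot: [0.702, 0.079, 0.704, -0.078]
force: [-3.6, -1.3, 3.2]
finger_gap: 0.43
```

```bash
python3 st.py
```

```text
19.1 [ 603.26 -194.92  204.63] 36.72 f [-3.16 -2.02 -3.25] tq_tool [ 0.051  0.557 -0.341] yaw -0.3923 -0.158 -0.008
```

Emit:
{"method": "apply_moves", "body": {
  "deltas": [
    [34,[0,-0.4,-0.8],[0,0,0]],
    [34,[0,0,0],[0,0,0]],
    [34,[0,0,0],[0,0,0]]
  ]
}}

```text
time: 19.35
ee_pos: [602.9, -194.9, 204.6]
tool_rot: [0.703, 0.079, 0.703, -0.078]
force: [-2.1, -0.8, 0.8]
finger_gap: 0.431
```

```bash
python3 st.py
python3 - <<'E'
from h import *
i=ctrl.get_image("side");crop(i,(350,240),80,60,10,"pics/s19.png")
E
python3 st.py
```

```text
19.35 [ 602.87 -194.94  204.63] 36.79 f [-0.77 -1.28 -1.87] tq_tool [-0.006  0.235 -0.119] yaw -0.3924 -0.159 -0.016
19.4 [ 602.88 -194.97  204.65] 36.99 f [-1.55 -1.01 -1.  ] tq_tool [-0.007  0.157 -0.117] yaw -0.3924 -0.159 -0.018
```

View pics/s19.png

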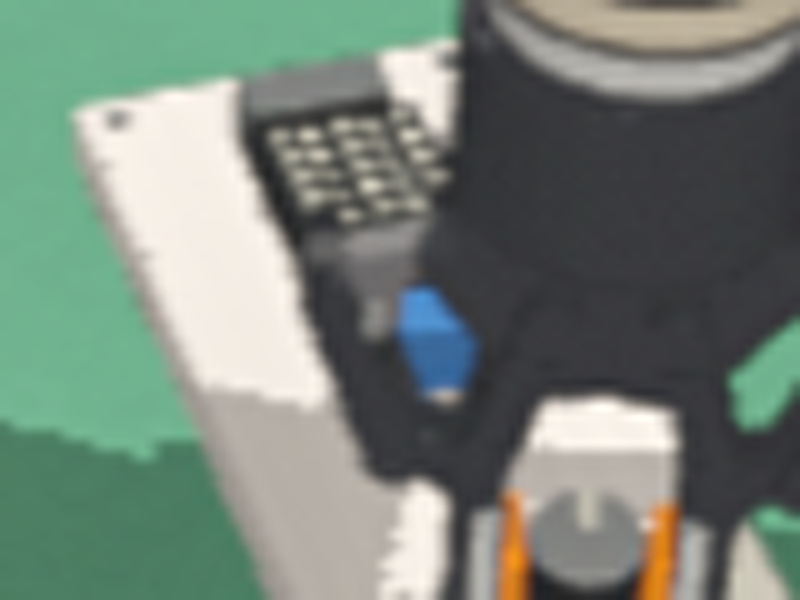

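Emit:
{"method": "apply_moves", "body": {
  "deltas": [
    [34,[0,0,-0.2],[1,0,0]],
    [34,[0,0,0],[1,0,0]],
    [34,[0,0,0],[0,0,0]],
    [34,[0,0,0],[0,0,0]]
  ]
}}

```text
time: 19.73
ee_pos: [602.8, -194.9, 204.7]
tool_rot: [0.701, 0.091, 0.701, -0.091]
force: [0.9, -0.3, -0.1]
finger_gap: 0.429
```

```bash
python3 st.py
```

```text
19.73 [ 602.81 -194.94  204.65] 36.61 f [ 0.11 -0.07  0.93] tq_tool [ 0.032 -0.061 -0.006] yaw -0.4274 -0.124 -0.006
```

Emit:
{"method": "apply_moves", "body": {
  "deltas": [
    [34,[0,0,0],[1,0,0]],
    [34,[0,0,0],[0,0,0]],
    [34,[0,0,0],[0,0,0]]
  ]
}}

```text
time: 19.98
ee_pos: [602.8, -195.0, 204.7]
tool_rot: [0.7, 0.097, 0.7, -0.097]
force: [1.2, 0.1, -1.2]
finger_gap: 0.425
```

```bash
python3 st.py
```

```text
19.98 [ 602.79 -194.95  204.67] 36.28 f [1.24 0.44 1.09] tq_tool [-0.029 -0.191  0.105] yaw -0.4449 -0.107 -0.006
```

Emit:
{"method": "apply_moves", "body": {
  "deltas": [
    [34,[0,0,0],[1,0,0]],
    [34,[0,0,0],[0,0,0]],
    [34,[0,0,0],[0,0,0]]
  ]
}}

```text
time: 20.23
ee_pos: [602.8, -195.0, 204.7]
tool_rot: [0.7, 0.103, 0.7, -0.103]
force: [2.4, 0.2, -1.0]
finger_gap: 0.432
```

```bash
python3 st.py
```

```text
20.23 [ 602.8  -194.96  204.68] 36.87 f [1.03 0.94 2.26] tq_tool [ 0.039 -0.336  0.171] yaw -0.4624 -0.09 -0.006
```

Emit:
{"method": "apply_moves", "body": {
  "deltas": [
    [34,[0,0,0.3],[1,0,0]],
    [34,[0,0,0],[0,0,0]],
    [34,[0,0,0],[0,0,0]]
  ]
}}

```text
time: 20.48
ee_pos: [602.9, -195.0, 204.7]
tool_rot: [0.698, 0.109, 0.699, -0.109]
force: [1.5, 1.2, -1.3]
finger_gap: 0.432
```

```bash
python3 st.py
```

```text
20.48 [ 602.92 -195.03  204.69] 36.85 f [1.33 1.61 1.09] tq_tool [-0.018 -0.33   0.237] yaw -0.4799 -0.072 -0.006
```

Emit:
{"method": "apply_moves", "body": {
  "deltas": [
    [34,[0,0,0],[1,0,0]],
    [34,[0,0,0],[0,0,0]],
    [34,[0,0,0],[0,0,0]]
  ]
}}

```text
time: 20.73
ee_pos: [602.9, -195.0, 204.7]
tool_rot: [0.697, 0.115, 0.698, -0.115]
force: [2.4, 0.9, -2.1]
finger_gap: 0.428
```

```bash
python3 st.py
```

```text
20.73 [ 602.92 -195.02  204.69] 36.54 f [2.12 1.58 1.99] tq_tool [-0.008 -0.471  0.339] yaw -0.4973 -0.055 -0.006
```

Emit:
{"method": "apply_moves", "body": {
  "deltas": [
    [34,[0,0,0],[1,0,0]],
    [34,[0,0,0],[0,0,0]],
    [34,[0,0,0],[0,0,0]]
  ]
}}

```text
time: 20.98
ee_pos: [602.9, -195.0, 204.7]
tool_rot: [0.696, 0.121, 0.697, -0.121]
force: [3.1, 1.4, -3.1]
finger_gap: 0.427
```

```bash
python3 st.py;  python3 - <<'E'
from h import *
i=ctrl.get_image("side");crop(i,(350,230),80,60,10,"pics/s20.png")
E
python3 st.py
```

```text
20.98 [ 602.93 -195.02  204.71] 36.49 f [3.08 2.36 2.43] tq_tool [ 0.02  -0.466  0.348] yaw -0.5147 -0.037 -0.005
21.03 [ 602.93 -195.05  204.72] 36.9 f [2.47 3.08 2.63] tq_tool [ 0.016 -0.463  0.369] yaw -0.5147 -0.037 -0.014
```

View pics/s20.png

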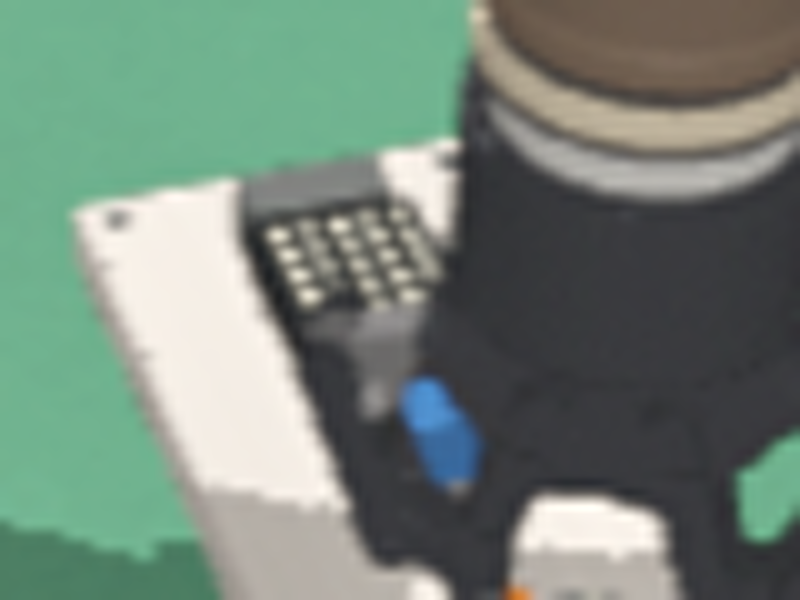

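Emit:
{"method": "apply_moves", "body": {
  "deltas": [
    [34,[-0.3,0.6,0.5],[0.5,0,0]],
    [34,[0,0,0],[0,0,0]],
    [34,[0,0,0],[0,0,0]]
  ]
}}

```text
time: 21.28
ee_pos: [603.2, -194.9, 204.7]
tool_rot: [0.695, 0.124, 0.697, -0.124]
force: [2.0, -0.3, -3.2]
finger_gap: 0.427
```

```bash
python3 st.py
```

```text
21.28 [ 603.18 -194.92  204.7 ] 36.47 f [3.24 0.41 2.01] tq_tool [ 0.008 -0.386  0.07 ] yaw -0.523 -0.028 0.019
```

Emit:
{"method": "apply_moves", "body": {
  "deltas": [
    [34,[0,0,0],[0.5,0,0]],
    [34,[0,0,0],[0,0,0]],
    [34,[0,0,0],[0,0,0]]
  ]
}}

```text
time: 21.53
ee_pos: [603.2, -194.9, 204.7]
tool_rot: [0.695, 0.127, 0.696, -0.127]
force: [1.7, -1.9, -4.8]
finger_gap: 0.433
```

```bash
python3 st.py
```

```text
21.53 [ 603.18 -194.9   204.71] 36.94 f [ 4.77 -1.12  2.28] tq_tool [-0.02  -0.368 -0.116] yaw -0.5318 -0.019 0.022
```

Emit:
{"method": "apply_moves", "body": {
  "deltas": [
    [34,[0,0,0],[0.5,0,0]],
    [34,[0,0,0],[0,0,0]],
    [34,[0,0,0],[0,0,0]]
  ]
}}

```text
time: 21.78
ee_pos: [603.2, -194.9, 204.7]
tool_rot: [0.694, 0.13, 0.696, -0.13]
force: [0.5, -1.9, -5.0]
finger_gap: 0.43
```

```bash
python3 st.py
```

```text
21.78 [ 603.18 -194.86  204.7 ] 36.76 f [ 5.04 -1.58  1.15] tq_tool [ 0.02  -0.372 -0.235] yaw -0.5405 -0.01 0.04
```

Emit:
{"method": "apply_moves", "body": {
  "deltas": [
    [34,[0,0,0],[0.5,0,0]],
    [34,[0,0,0],[0,0,0]],
    [34,[0,0,0],[0,0,0]]
  ]
}}

```text
time: 22.03
ee_pos: [603.2, -194.9, 204.8]
tool_rot: [0.694, 0.133, 0.695, -0.133]
force: [1.0, -2.1, -4.8]
finger_gap: 0.43
```

```bash
python3 st.py
```

```text
22.03 [ 603.22 -194.88  204.76] 36.7 f [ 4.84 -1.62  1.74] tq_tool [-0.042 -0.368 -0.413] yaw -0.5492 -0.001 0.06
```

```bash
cat > av.py <<'E'
from plan import *
T=[];E=[];F=[]
for k in range(8):
    o=ctrl.get_obs();M=rot(o).as_matrix();T.append((o["torque"]@M)[0]);E.append(o["effort"][5]);F.append(o["force"]@M)
    if k<7: ctrl.get_image("side")
print(round(o["time"],2),"tq",np.mean(T).round(4),"+-",(np.std(T)/8**.5).round(4),"eff",np.mean(E).round(4),"+-",np.std(E).round(4),"F",np.mean(F,0).round(2),"yaw",round(np.arctan2(M[1,2],M[0,2])-.1699,4),round(o["finger_gap"]*85.4,2))
E
python3 av.py
```

```text
22.38 tq -0.0615 +- 0.009 eff 0.0571 +- 0.0013 F [ 5.28 -2.95  1.68] yaw -0.5492 36.44
```

Emit:
{"method": "apply_moves", "body": {
  "deltas": [
    [34,[0,0,0],[0.5,0,0]],
    [34,[0,0,0],[0.5,0,0]],
    [34,[0,0,0],[0,0,0]]
  ]
}}

```text
time: 22.63
ee_pos: [603.2, -194.8, 204.7]
tool_rot: [0.693, 0.139, 0.694, -0.139]
force: [-0.4, -4.0, -6.3]
finger_gap: 0.43
```

```bash
python3 av.py
```

```text
22.98 tq -0.0917 +- 0.0115 eff 0.0984 +- 0.0199 F [ 6.82 -4.28  1.42] yaw -0.5667 36.5
```

Emit:
{"method": "apply_moves", "body": {
  "deltas": [
    [34,[0.5,-0.7,0],[0.5,0,0]],
    [34,[0,0,0],[0.5,0,0]],
    [34,[0,0,0],[0.5,0,0]],
    [34,[0,0,0],[0,0,0]],
    [34,[0,0,0],[0,0,0]]
  ]
}}

```text
time: 23.4
ee_pos: [603.2, -195.0, 204.7]
tool_rot: [0.691, 0.149, 0.692, -0.148]
force: [-1.9, -2.0, -1.8]
finger_gap: 0.43
```

```bash
python3 av.py
```

```text
23.75 tq -0.1385 +- 0.006 eff 0.1463 +- 0.0012 F [ 1.49 -1.55 -1.4 ] yaw -0.593 36.82
```

Emit:
{"method": "apply_moves", "body": {
  "deltas": [
    [34,[0,-0.3,0],[0.5,0,0]],
    [34,[0,0,0],[0.5,0,0]],
    [34,[0,0,0],[0,0,0]],
    [34,[0,0,0],[0,0,0]]
  ]
}}

```text
time: 24.08
ee_pos: [603.2, -195.2, 204.7]
tool_rot: [0.689, 0.155, 0.691, -0.154]
force: [-2.4, 1.7, 0.0]
finger_gap: 0.43
```

```bash
python3 av.py
```

```text
24.43 tq -0.1776 +- 0.0055 eff 0.1824 +- 0.0014 F [-1.54  2.04 -3.41] yaw -0.6106 36.3
```

Emit:
{"method": "apply_moves", "body": {
  "deltas": [
    [40,[0,0,0],[0,0,0]],
    [44,[0,0,0],[0,0,0]],
    [48,[0,0,0],[0,0,0]],
    [54,[0,0,0],[0,0,0]],
    [64,[0,0,0],[0,0,0]],
    [70,[0,0,0],[0,0,0]],
    [70,[0,0,0],[0,0,0]],
    [70,[0,0,0],[0,0,0]],
    [70,[0,0,0],[0,0,0]]
  ]
}}

```text
time: 25.18
ee_pos: [603.3, -196.0, 205.1]
tool_rot: [0.69, 0.155, 0.69, -0.155]
force: [0.2, 0.3, 0.2]
finger_gap: 0.821
```

```bash
python3 ov.py pics/s21.png
```

```text
25.1833 [ 603.33 -196.05  205.11] 70.15 [0.18 0.28 0.24] [-0.004 -0.06  -0.056] [-0.383  0.566  1.717 -0.     0.858  0.058]
yaw -0.6107161845758046 f_tool [-0.24  0.33  0.04]
1 rows; end [ 603.3 -194.   202. ] flip 0
[[85, [3.1, 1.8, -0.9], [-74.53, -0.01, 0.01]]]
```

View pics/s21.png

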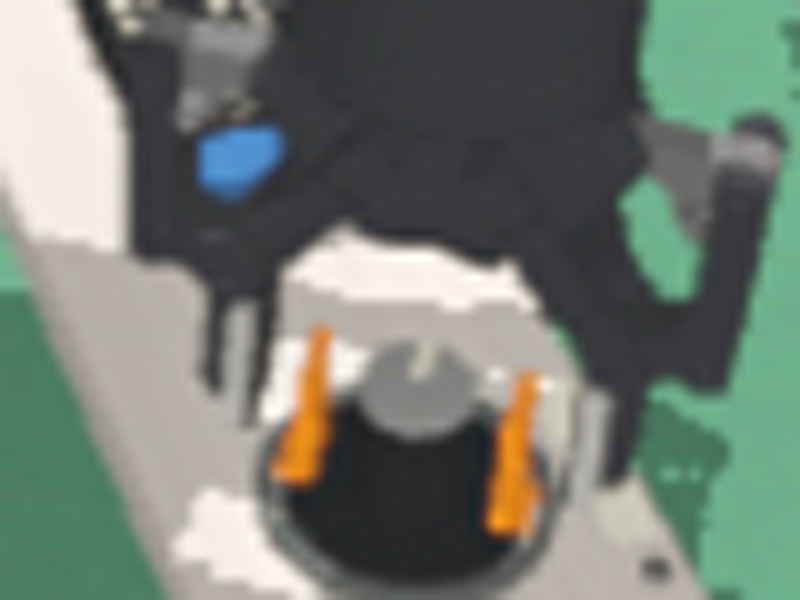

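Emit:
{"method": "apply_moves", "body": {
  "deltas": [
    [70,[-10,0,0],[0,0,0]],
    [70,[-30,0,0],[0,0,0]],
    [70,[-40,0,0],[0,0,0]],
    [70,[-40,0,0],[0,0,0]],
    [70,[-20,-20,-30],[0,0,0]],
    [70,[0,-20,-35],[0,0,0]],
    [70,[0,-20,-35],[0,0,0]],
    [70,[0,-20,-35],[0,0,0]],
    [70,[0,-20,-35],[0,0,0]],
    [70,[0,0,0],[0,0,0]],
    [70,[0,0,0],[0,0,0]],
    [70,[0,0,0],[0,0,0]]
  ]
}}

```text
time: 26.23
ee_pos: [407.3, -214.0, 345.9]
tool_rot: [0.691, 0.155, 0.689, -0.155]
force: [-0.0, 0.0, -0.0]
finger_gap: 0.824
```

Run:
```python
from h import *
print(ctrl.get_obs()["ee_pos"])
for n,c,w,h,f in(("side",(350,245),110,100,6),("top",(383,170),130,70,6)):
    i=ctrl.get_image(n);cv2.imwrite(f"pics/{n}_end.png",i["color"]);crop(i,c,w,h,f,f"pics/{n[0]}22.png")
```

```text
[ 407.26616037 -214.02168221  345.89188475]
```

View pics/s22.png

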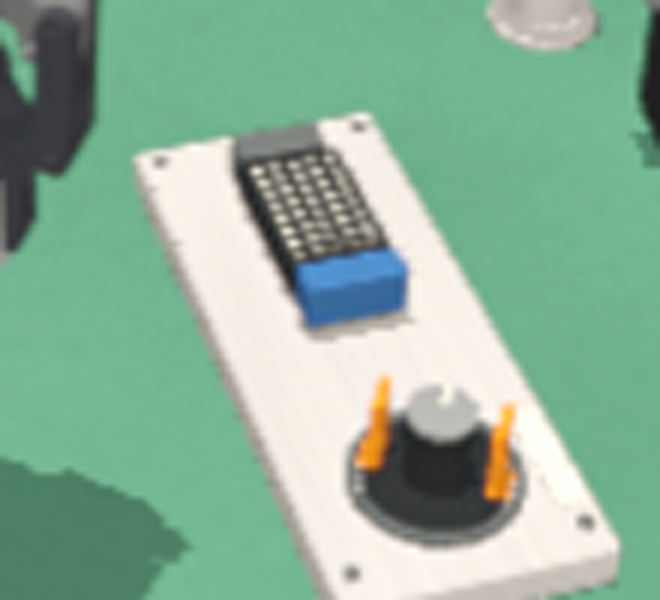

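View pics/top_end.png

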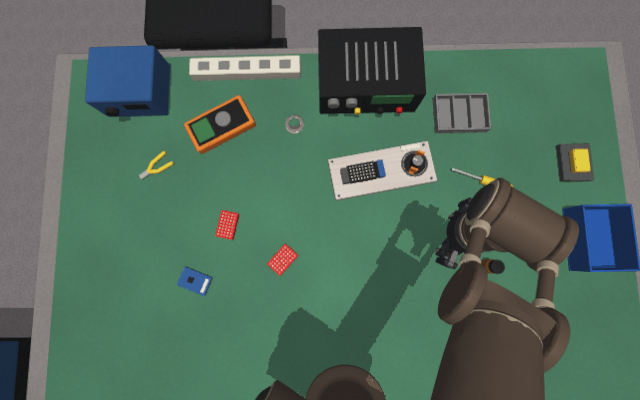

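Run:
```python
from h import *
B=np.array([581.3,-65.9]); th=.1699; Rm=np.array([[np.cos(th),np.sin(th)],[-np.sin(th),np.cos(th)]])
for n in("top","side"):
    im=ctrl.get_image(n);hsv=cv2.cvtColor(im["color"],cv2.COLOR_BGR2HSV)
    m=((hsv[...,0]<22)&(hsv[...,0]>5)&(hsv[...,1]>150)&(hsv[...,2]>100)).astype(np.uint8)
    c=proj(im,[[603.2,-194,43.5]])[0]; yy,xx=np.mgrid[:400,:640]; m[(xx-c[0])**2+(yy-c[1])**2>20**2]=0
    k,l,st,ce=cv2.connectedComponentsWithStats(m); big=[ce[i] for i in range(1,k) if st[i][4]>8]
    L=(unproj(im,big,43.5)[:,:2]-B)@Rm.T; print(n,len(big)); d=L[0]-L[1]; d=d if d[0]>0 else -d; print("tab ang",np.arctan2(d[1],d[0]),"sep",np.hypot(*d))
o=ctrl.get_obs();print(o["time"],o["force"])
```

```text
top 2
tab ang -0.6075720084066494 sep 47.52268421144196
side 2
tab ang -0.595952114366387 sep 46.227202341546494
26.4333 [ 0.56815657 -0.00866651 -0.34326669]
```

View pics/t22.png

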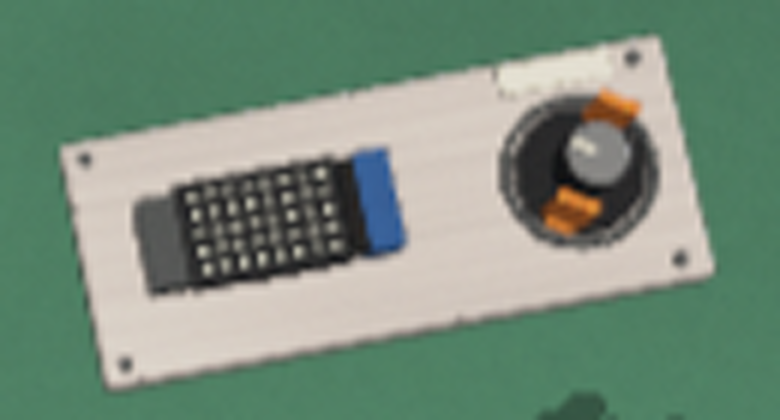

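```bash
python3 -c "
from station import ctrl
print(ctrl.sign_off())"
```

```text
the job is handed in; nothing more can be done
None
```

The black module is clamped between the jaws and the knob is locked. I handed the job in at about 26.4 s of the 64 s allowed.

- **Placing:** I laid the module flat on the bed between the jaws and let go of it before touching the knob.
- **Clamping:** I pressed both tabs fully in and turned the knob clockwise to about 1.3 rad. I stopped when the holding torque averaged about 0.18 N m, which I read as roughly 9–11 N of grip. I then opened the fingers.
- **Last checks:**
  - Both cameras put the tab line at about −0.60 rad, against −0.61 at release, so I saw no spring-back.
  - In the top view the tabs measured as far apart as at the start, so they are out; the side view read less (46 mm against 51 mm).
  - The module looks flat and snug against both jaws, nothing else looks moved, and the robot is clear of everything.
- **Less certain:**
  - The grip is inferred from torque only. Drag on the knob leaves it uncertain by about 2 N, and the last turns raised the torque slightly less than the expected slope.
  - The cameras placed the knob axis about 1–2 mm off, so the first pinch was off-centre. I re-centred it from the side forces, all under about 10 N, before turning.

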